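# Restock the sprung serving-board dispenser

## Robot

A 6-joint arm with a two-finger parallel gripper is mounted at the origin on the work surface. World frame = base frame: x ahead of the robot, y to its left, z up, the work surface at z = 0. Lengths are in m, angles in rad, forces in N, time in s.
With the tool pointing down it reaches from about 0.375 to 0.9 m from the base axis. Payload 3.1 kg.
Tool frame: the origin (TCP) lies between the finger pads; the fingertips stand 11 mm ahead of it and the grasp point (between the pads) lies 8 mm behind it; z points along the fingers, y is the direction in which the jaws open and shut (so a half turn about z gives the same grasp; the last joint's range is limited). The gripper opens to 85 mm and grips with 20 to 120 N. Pads are 22 mm wide; open, the fingers measure 114 mm over their backs; the gripper's body (76 mm by 85 mm) begins 54 mm behind the grasp point. The pads swing forward as they close: fully open they stand 13 mm farther back than shut.
Start: joints at [1.117, 0.527, 1.433, -0, 1.181, -0.178], TCP at [0.17, 0.601, 0.212] pointing down, gripper open.
Joint ranges: [-3.08, 3.08], [-0.75, 2.2], [0.22, 2.44], [-1.43, 4.57], [0, 2.65], [-2.85, 2.85]. Speed limits (rad/s): [2.79, 2.79, 3.14, 3.14, 3.14, 3.14].

## Interface

Orientations are given as a unit quaternion [x, y, z, w].
In Python, from station import manip gives the robot as it stands. The module is installed in compiled form; this text tells all that it offers.
- The arm moves only by the tool arm_command, never from a script. Its argument "rows" is a list of rows, each a list of 3 entries, a list of its own where there are three numbers: the shift along the world's x, y, z in mm, then the turn about the world's z in rad, then the closure, from -1 (fully open) to 1 (shut), so that 0 is half open. A call has 1 to 12 rows; each row shifts and turns the commanded pose from where the row before left it; what a row does not reach is not made up. A row lasts 1/8 s, in which the tool goes at most 62.5 mm and 10.7 degrees, less where a joint would pass 70% of its speed; a pose out of reach is approached as far as the arm can. A call with a gripper value outside its range is refused whole. The fingers move at their own pace and stop on an object; "squeeze" is the grip in N (left out, the last holds). Time passes only in rows, so rows that do not move let the fingers close. It gives the time, the measured TCP pose, the force and the opening at its end, in the units of the state.
- manip.sense(): the state, without advancing time (a new reading comes with each control period).
- manip.snapshot(name): name is "scene" or "side" or "wrist"; returns the picture (480x640x3 uint8, blue, green, red); there is no depth.
- manip.get_calibration(name): a dict with "fovy" (degrees; the focal length in pixels is half the picture's height over the tangent of half this angle, whatever the lens; pixels are square), "cx", "cy" (the principal point, pixels), "k1" (the pictures are not rectified: a ray, as slopes to the right and down, at radius r is drawn at 1 + k1 r^2 times it, then the intrinsics apply), "R" (3x3) and "t" (3): a world point X has camera coordinates R X + t. Camera axes: x right, y down, z forward; pixel columns grow to the right and rows downward; lengths in m; the calibration is good to about 2 mm. A picture is of the moment at which its call begins: read the wrist's pose just before it. get_calibration takes no time and is no camera call; for the wrist camera it gives the pose at the moment of the call.
- manip.sign_off(): hands the job in, once; it reports no verdict.
The state is a dict: "t": time; "q": joint angles; "qd": joint speeds; "tau": joint torques, N m; "tcp_pos": TCP position; "tool_rot": TCP orientation; "force": force on the tool from outside, world axes, zero at the start; "ft_torque": the same for the moment, N m; "finger_gap": opening from 0.0 (shut) to 1.0 (fully open).
Only numpy, scipy, OpenCV 4.12 (cv2) and the standard library are available. Lean on these libraries where they do the work, as an engineer would, in place of code of your own. Each camera call takes 0.05 s, during which the arm holds its last target.

## Task

Restock the spring-loaded board dispenser on the bakery counter with the two loose serving boards: lay the dark board flat on top and press it down against the spring until both orange catches snap back over it, then do the same with the light board, so that the light one ends uppermost with the dark one under it. Leave the jam jar, the mug and the bread basket as they stand.

Things in the scene. Friction and masses are not known exactly. Their poses are not given: they have to be found in the camera images.
- dispenser: Board dispenser, fixed to the counter: black base 96 x 200 x 12 mm and four steel corner posts around a slot 60 mm (own x) by 154 mm (own y), open along its long sides between the posts (|y| below 56 mm). Posts guide up to 128 mm above the counter; flared lips widen the slot from there to 140 mm. Origin: centre of the base's underside.
- dispenser_mouth (a point): On the slot's centre line, level with the flat undersides of the two orange catches, 105 mm above the counter. z up; y along the slot's length: boards go in with their y along it, either way round. The top of the uppermost latched board lies at this height; the boards below follow at 20 mm each.
- platform (a joint): Spring-loaded aluminium platform under the pile: how far it has sunk (m), 0 to 0.050. 0 is the upper stop, with the one board now in the dispenser lying just (1 mm) under the catches; 0.039 with three boards latched. The upward spring force is about 9 N at 0 and 19 N at the bottom stop.
- catch_left (a joint): Orange sprung catch, middle of the slot's +y end: how far it is pushed outwards (m), 0 home (7 mm into the slot), 0.010 outer stop. Its upper bevel (to 125 mm above the counter) gives way to a board pressed down; its flat underside then holds the board.
- platform_top (a point): Centre of the platform's top, under the pile. A board laid in rests on the two catch bevels, its top about 130 to 142 mm above the counter. Pressing it through at its middle takes 5 to 15 N, rising with depth; it latches once its top has gone 1 to 8 mm below the catches' undersides (with three boards the platform bottoms at 11 mm).
- catch_right (a joint): The same at the slot's -y end; positive is outwards (0 home).
- dark_board_center (a point): Centre of the loose dark brown board, lying on the counter at the start: a rectangular wooden serving board, 150 mm long (its own y), 56 mm wide (its own x), 20 mm thick, about 0.12 kg, to be loaded first. z is its thickness direction.
- light_board_center (a point): Centre of the loose light (pale wood) board, lying on the counter at the start: a rectangular wooden serving board, 150 mm long (its own y), 56 mm wide (its own x), 20 mm thick, about 0.12 kg, to be loaded second.
- first_board_center (a point): Centre of the reddish-brown board that is already in the dispenser, of the same size; it stays at the bottom of the pile.
- dark_board: The dark board again; origin at the centre of its underside.
- light_board: The light board again; origin at the centre of its underside.
- first_board: The board already in the dispenser; origin at the centre of its underside.
- jam_jar: Bystander: amber jam jar, 68 mm across, 95 mm tall; origin at the centre of its underside.
- mug: Bystander: blue mug, 80 mm across, 85 mm tall, handle at its +y; origin at the centre of its underside.
- bread_basket: Bystander: brown basket of rolls, 110 x 180 mm, about 70 mm tall; origin at the centre of its underside.
Mind the look-alikes: they are no part of the job. Of the things that look like the light_board, the larger one is meant. Of the things that look like the dark_board, the larger one is meant.

How it is judged:
By the outcome, as a careful person would: the job done as asked, in the order asked, and still so for the second after the job is handed in, with the robot touching nothing.
It also fails if it takes over 72 s, if anything falls off the work surface, if the arm or the gripper's body presses on something with over 40 N, if the wrist force passes 120 N, or if a joint passes its speed limit or range.

## Working session

There is one attempt and no reset: what is moved stays moved. The work goes in short steps, Python scripts to look and compute and a tool call to move; the robot and the scene stay as the last step left them, time stands still between calls to the robot, and variables do not carry over. Pictures are saved under pics/ and viewed, and the job is handed in when it is done.

Besides the shell and the picture viewer there is one more tool, called after "Request:" as name(argument=value, ...), one argument or row to a line, values as JSON. arm_command: Moves the arm, as the interface text tells. Its arguments: {"type":"object","properties":{"rows":{"type":"array","items":{"type":"array"}},"squeeze":{"type":"number"}},"required":["rows"]}

```bash
mkdir -p pics; python3 - <<'E'
from station import manip
import cv2
s=manip.sense();print(s)
for n in ["scene","side","wrist"]:
    c=manip.get_calibration(n);print(n,c)
    cv2.imwrite(f"pics/{n}0.png",manip.snapshot(n))
E
```

```text
{'t': 0.0, 'q': array([ 1.11649570e+00,  5.28489621e-01,  1.43387820e+00, -4.43622612e-06,
        1.18138473e+00, -1.78496477e-01]), 'qd': array([-0.00147544, -0.00100963, -0.00089785, -0.00026948,  0.00053427,
       -0.0001516 ]), 'tau': array([-1.07631517e-03, -4.42352343e+01, -1.78026867e+01, -4.06605604e-04,
        8.32035294e-03, -2.65076409e-06]), 'tcp_pos': array([0.16984053, 0.60071007, 0.21062691]), 'tool_rot': array([ 1.37464494e-01,  9.90506106e-01, -1.02697716e-03, -3.34071174e-04]), 'force': array([ 0.67615692,  0.77475987, -0.03639404]), 'ft_torque': array([-0.01184813,  0.0249083 ,  0.01862249]), 'finger_gap': 1.0021794911217985}
scene {'fovy': 43.814462420193465, 'cx': 315.3778336649213, 'cy': 245.5492608789174, 'k1': -0.18335944869442306, 'R': array([[-0.30122586,  0.95351937,  0.00798738],
       [ 0.7770683 ,  0.25032083, -0.57749835],
       [-0.55265527, -0.1677507 , -0.81635278]]), 't': array([ 0.14736539, -0.37917993,  1.43196947])}
side {'fovy': 48.76008319681637, 'cx': 316.58634214409625, 'cy': 241.0302313116008, 'k1': -0.13300553193663958, 'R': array([[ 0.74241703, -0.66992809, -0.00364797],
       [-0.40023471, -0.4391619 , -0.8043314 ],
       [ 0.53724215,  0.59860937, -0.59416975]]), 't': array([-0.4219241 ,  0.27702434,  0.72109399])}
wrist {'fovy': 70.47887467399123, 'cx': 322.69001513001393, 'cy': 240.0281520825798, 'k1': -0.032721514519849115, 'R': array([[ 0.27384088,  0.96177228, -0.00229384],
       [ 0.92768892, -0.26350566,  0.26449581],
       [ 0.2537803 , -0.07455774, -0.96438411]]), 't': array([-0.62381321, -0.0329941 ,  0.37901912])}
```

View pics/scene0.png

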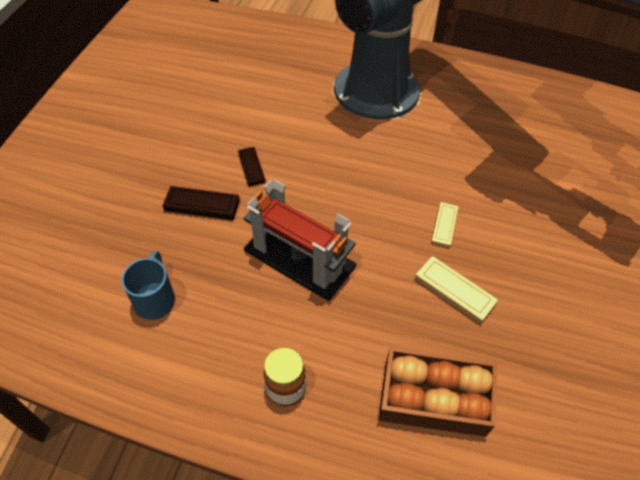

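View pics/side0.png

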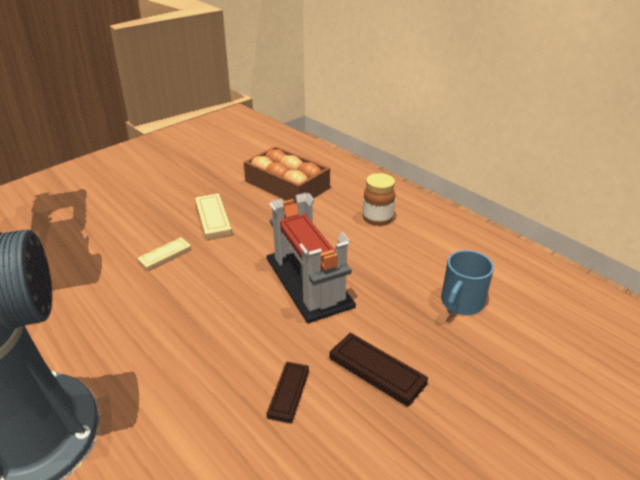

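View pics/wrist0.png

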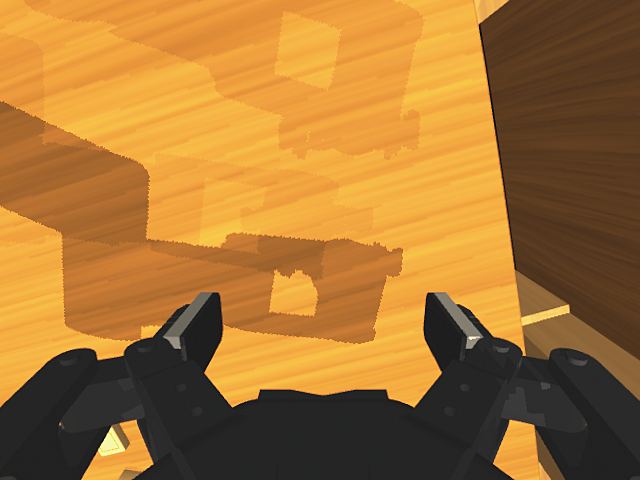

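The scene picture shows the dispenser at about (300,245), the large dark board at (201,203) and the large light board at (456,289). The small look-alikes are at (251,166) and (445,224). Next I'll fit box models in both fixed cameras.

```bash
cat > h.py <<'E'
import numpy as np, cv2
from scipy.optimize import minimize
def cam(c):
    f=240/np.tan(np.radians(c['fovy']/2))
    K=np.array([[f,0,c['cx']],[0,f,c['cy']],[0,0,1.]]);D=np.array([c['k1'],0,0,0,0.])
    return K,D,np.array(c['R']),np.array(c['t'])
def proj(c,X):
    K,D,R,t=cam(c); return cv2.projectPoints(np.asarray(X,float).reshape(-1,1,3),cv2.Rodrigues(R)[0],t,K,D)[0].reshape(-1,2)
def back(c,uv,z):
    K,D,R,t=cam(c); n=cv2.undistortPoints(np.asarray(uv,float).reshape(-1,1,2),K,D).reshape(-1,2)
    d=np.c_[n,np.ones(len(n))]@R; o=-R.T@t
    return o+d*((z-o[2])/d[:,2])[:,None]
def box(p,w,l,z0,z1):
    x,y,a=p;c,s=np.cos(a),np.sin(a)
    return np.array([[x+c*u-s*v,y+s*u+c*v,z] for u in(-w/2,w/2) for v in(-l/2,l/2) for z in(z0,z1)])
def soft(c,X,S=4):
    uv=proj(c,X);h=cv2.convexHull(uv.astype(np.float32)).reshape(-1,2)
    m=np.zeros((480,640),np.uint8)
    cv2.fillPoly(m,[np.round(h*256).astype(np.int32)],255,cv2.LINE_AA,8)
    return m/255.
def fit(cs,masks,p0,w,l,z0,z1):
    def cost(q):
        p=[q[0]/1000,q[1]/1000,q[2]/100]
        e=0
        for c,m in zip(cs,masks):
            r=soft(c,box(p,w,l,z0,z1)); e+=np.abs(r-m).sum()/m.sum()
        return e
    q0=np.array([p0[0]*1000,p0[1]*1000,p0[2]*100])
    r=minimize(cost,q0,method='Nelder-Mead',options=dict(initial_simplex=q0+np.array([[0,0,0],[15,0,0],[0,15,0],[0,0,15]]),maxiter=400))
    return r.x/[1000,1000,100],r.fun
E
python3 - <<'E'
from h import *
from station import manip
cs=[manip.get_calibration(n) for n in("scene","side")]
im=[cv2.imread(f"pics/{n}0.png") for n in("scene","side")]
def comp(m,uv):
    n,l,st,ce=cv2.connectedComponentsWithStats(m.astype(np.uint8)*255)
    k=l[uv[1],uv[0]];print("area",st[k][4],"k",k,ce[k]);return cv2.morphologyEx((l==k).astype(np.uint8),cv2.MORPH_CLOSE,np.ones((5,5)))*1.0
for nm,seeds in(("dark",((201,203),(378,368))),("light",((456,289),(213,216)))):
    ms=[]
    for i,s in zip(im,seeds):
        hsv=cv2.cvtColor(i,cv2.COLOR_BGR2HSV); print(nm,hsv[s[1],s[0]])
        m=(hsv[...,2]<85) if nm=="dark" else ((hsv[...,0]>21)&(hsv[...,0]<40)&(hsv[...,2]>130))
        ms.append(comp(m,s))
    cv2.imwrite(f"pics/m_{nm}.png",np.hstack(ms)[:, ::2]*255)
    P=back(cs[0],[seeds[0]],.02)[0];print("seed",P)
    for a in np.arange(0,3.1,.5):
        pass
    best=min((fit(cs,ms,(P[0],P[1],a),.056,.15,0,.02) for a in np.arange(0,3.1,.5)),key=lambda r:r[1]);print(nm,best)
    for k in(0,1): print(fit(cs[k:k+1],ms[k:k+1],best[0],.056,.15,0,.02))
for n,i in zip(("scene","side"),im):
    x0,y0=((215,160) if n=="scene" else (245,175)); cv2.imwrite(f"pics/d_{n}.png",cv2.resize(i[y0:y0+150,x0:x0+150],(600,600),interpolation=cv2.INTER_CUBIC))
E
```

```text
dark [  8 148  50]
area 1847 k 12 [201.16783974 203.1402274 ]
dark [ 11 140  73]
area 3132 k 61 [378.70019157 369.13090677]
seed [ 0.47206758 -0.24793054  0.02      ]
dark (array([ 0.46297917, -0.25361332,  3.25375832]), np.float64(0.3299205227197114))
(array([ 0.46448693, -0.25475458,  3.23423102]), np.float64(0.1552860538154656))
(array([ 0.46299196, -0.25358863,  3.2540691 ]), np.float64(0.17370971377056568))
light [ 32  79 235]
area 2009 k 8 [457.01294176 287.3454455 ]
light [ 28  76 241]
area 923 k 5 [212.20585049 213.36944745]
seed [0.51563849 0.27910358 0.02      ]
light (array([0.51052195, 0.27933777, 2.69371907]), np.float64(0.7033338941601575))
(array([0.5072443 , 0.28041521, 2.7293704 ]), np.float64(0.3178810659022435))
(array([0.52104996, 0.29630128, 2.67563993]), np.float64(0.3289231618974784))[ WARN:0@1.115] global loadsave.cpp:1063 imwrite_ Unsupported depth image for selected encoder is fallbacked to CV_8U.
```

View pics/d_scene.png

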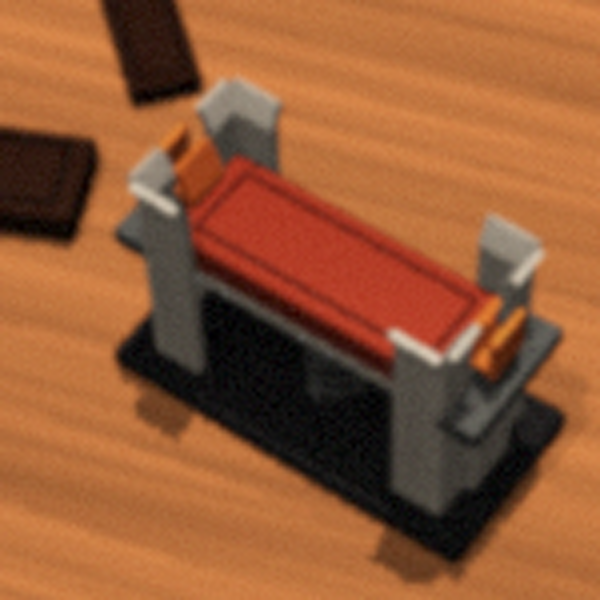

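View pics/d_side.png

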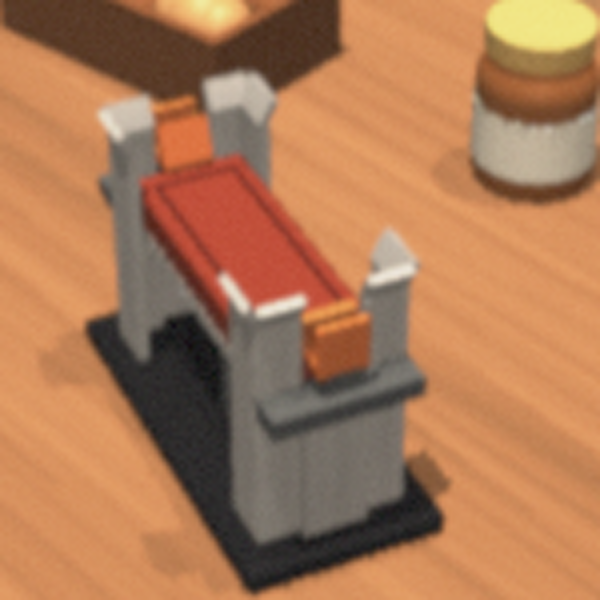

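```bash
python3 - <<'E'
from h import *
from station import manip
cs=[manip.get_calibration(n) for n in("scene","side")]
im=[cv2.imread(f"pics/{n}0.png") for n in("scene","side")]
A=np.array([[120,350],[452,548],[565,412]])/4+[215,160]
B=np.array([[90,322],[248,578],[440,515]])/4+[245,175]
for c,u in((cs[0],A),(cs[1],B)):
    P=back(c,u,.012);print(np.round(P,4),"len",np.linalg.norm(P[0]-P[1]),np.linalg.norm(P[1]-P[2]),"ctr",(P[0]+P[2])/2,"yaw of long",np.arctan2(*(P[1]-P[0])[1::-1]))
# red board top mask
for i,s in zip(im,((299,227),(306,233))):
    hsv=cv2.cvtColor(i,cv2.COLOR_BGR2HSV);print(hsv[s[1],s[0]])
# light
for i,s,n in zip(im,((456,289),(213,216)),"ab"):
    x0,y0=s[0]-60,s[1]-45
    cv2.imwrite(f"pics/l{n}.png",cv2.resize(i[y0:y0+90,x0:x0+120],(480,360),interpolation=cv2.INTER_CUBIC))
E
python3 -c "
import cv2,numpy as np
cv2.imwrite('pics/lab.png',np.vstack([cv2.imread('pics/l%s.png'%n)[:300] for n in 'ab']))"
```

```text
[[ 0.542  -0.1252  0.012 ]
 [ 0.5983  0.0584  0.012 ]
 [ 0.511   0.0877  0.012 ]] len 0.19200558789829303 0.09203445953352629 ctr [ 0.52652717 -0.01877002  0.012     ] yaw of long 1.27361712243208
[[ 0.5104  0.0792  0.012 ]
 [ 0.4516 -0.1052  0.012 ]
 [ 0.5393 -0.1326  0.012 ]] len 0.19349561609674806 0.09185454141661384 ctr [ 0.52482601 -0.02669793  0.012     ] yaw of long -1.879346829532725
[  5 202 178]
[  4 176 196]
```

View pics/lab.png

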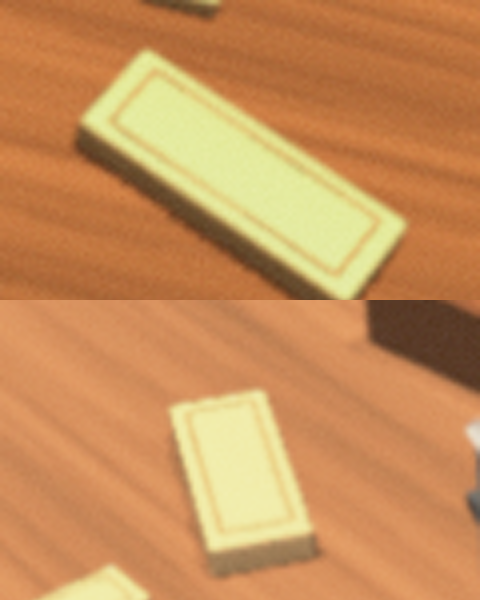

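```bash
python3 - <<'E'
from h import *
from station import manip
cs=[manip.get_calibration(n) for n in("scene","side")]
im=[cv2.imread(f"pics/{n}0.png") for n in("scene","side")]
ms=[]
for i,s in zip(im,((456,289),(213,216))):
    hsv=cv2.cvtColor(i,cv2.COLOR_BGR2HSV)
    m=((hsv[...,2]>200)&(hsv[...,0]>18)).astype(np.uint8)
    m=cv2.morphologyEx(m,cv2.MORPH_CLOSE,np.ones((3,3)))
    n,l,st,ce=cv2.connectedComponentsWithStats(m);k=l[s[1],s[0]];print(st[k])
    h=np.zeros_like(m);pts=np.argwhere(l==k)[:,::-1].astype(np.int32)
    m1=(l==k).astype(np.uint8);m1=cv2.morphologyEx(m1,cv2.MORPH_CLOSE,np.ones((9,9)));ms.append(m1*1.)
for k in((0,1),(0,),(1,)):
    print(fit([cs[j] for j in k],[ms[j] for j in k],(.51,.279,.5 if 0 else 2.72-3.1416),.056,.15,.0199,.02))
E
```

```text
[ 416  257   82   62 2013]
[195 193  36  41 968]
(array([ 0.509479  ,  0.27740073, -0.40460924]), np.float64(0.17743791912284942))
(array([ 0.50989716,  0.27899961, -0.41278517]), np.float64(0.0777612187448253))
(array([ 0.50985765,  0.27564839, -0.4091308 ]), np.float64(0.08675660346783341))
```

Request:
arm_command(
  rows=[
    [[26, -54, 9.5], -0.114, -1],
    [[26, -54, 9.5], -0.114, -1],
    [[26, -54, 9.5], -0.114, -1],
    [[26, -54, 9.5], -0.114, -1],
    [[26, -54, 9.5], -0.114, -1],
    [[26, -54, 9.5], -0.114, -1],
    [[26, -54, 9.5], -0.114, -1],
    [[26, -54, 9.5], -0.114, -1],
    [[26, -54, 9.5], -0.114, -1],
    [[26, -54, 9.5], -0.114, -1],
    [[26, -54, 9.5], -0.114, -1],
    [[26, -54, 9.5], -0.114, -1],
  ],
)

```text
t: 1.65
tcp_pos: [0.4825, -0.0485, 0.3259]
tool_rot: [0.734, 0.679, 0.0, -0.0]
force: [0.2, 0.3, -0.3]
finger_gap: 0.999
```

Request:
arm_command(
  rows=[
    [[10, -26, 3], -0.114, -1],
    [[10, -26, 3], -0.114, -1],
    [[0, 0, 0], 0, -1],
    [[0, 0, 0], 0, -1],
    [[0, 0, 0], 0, -1],
  ],
)

```text
t: 2.28
tcp_pos: [0.5016, -0.0975, 0.3315]
tool_rot: [0.805, 0.594, -0.0, -0.0]
force: [-0.0, 0.6, -0.5]
finger_gap: 0.999
```

```bash
cat > look.py <<'E'
from h import *
from station import manip
import sys,pickle
n=sys.argv[1]; c=manip.get_calibration(sys.argv[2] if len(sys.argv)>2 else "wrist")
i=manip.snapshot(sys.argv[2] if len(sys.argv)>2 else "wrist")
cv2.imwrite(f"pics/{n}.png",i);pickle.dump(c,open(f"pics/{n}.pkl","wb"))
s=manip.sense();q=s['tool_rot'];
from scipy.spatial.transform import Rotation as Ro
y=Ro.from_quat(q).as_matrix()[:,1];print(s['t'],s['tcp_pos'],"jaw",np.arctan2(y[1],y[0]),s['force'],s['finger_gap'],s['q'])
E
python3 look.py w1
```

```text
2.325 [ 0.50169057 -0.09755975  0.33158343] jaw -0.29926372906610815 [-0.11584722 -0.7163125  -0.40398223] 0.998499523627373 [-4.11096673e-01  2.43386728e-01  1.54756704e+00  1.67225526e-04
  1.35112274e+00 -1.11869373e-01]
```

View pics/w1.png

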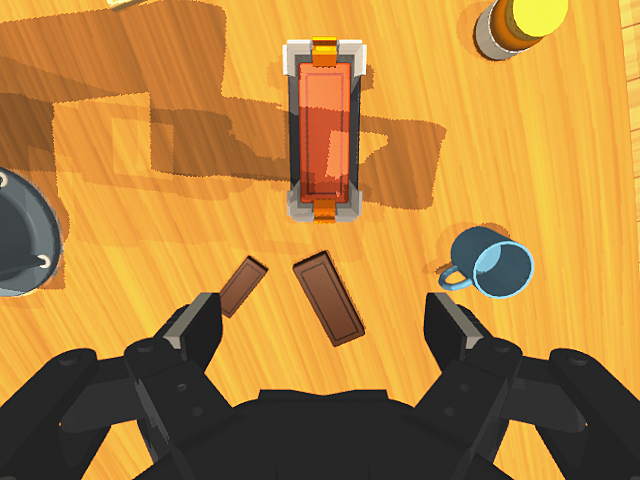

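The wrist view shows the dispenser at (325,130), aligned with the image, and the dark board at (329,298). I'll enlarge both to pick the corners.

```bash
python3 - <<'E'
import cv2,numpy as np
i=cv2.imread("pics/w1.png")
a=cv2.resize(i[30:230,265:385],None,fx=3,fy=3,interpolation=cv2.INTER_CUBIC)
b=cv2.resize(i[240:360,280:380],None,fx=4,fy=4,interpolation=cv2.INTER_CUBIC)
o=np.zeros((600,770,3),np.uint8);o[:,:360]=a;o[:480,370:]=b;cv2.imwrite("pics/w1z.png",o)
E
```

```text
(no output)
```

View pics/w1z.png

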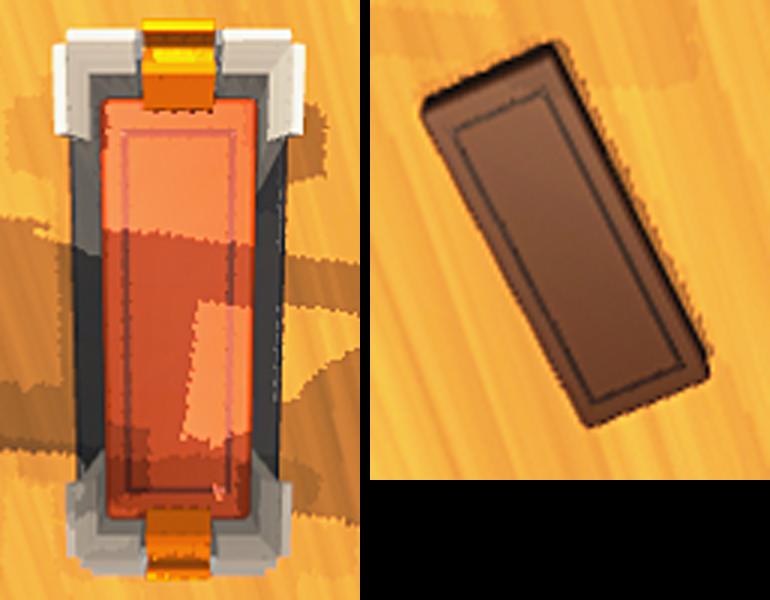

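```bash
python3 - <<'E'
from h import *
import pickle
c=pickle.load(open("pics/w1.pkl","rb"))
def rect(u,z,nm):
    P=back(c,u,z);L=((P[2]+P[3])-(P[0]+P[1]))/2;W=((P[1]+P[2])-(P[0]+P[3]))/2
    print(nm,P.mean(0).round(4),"long",np.linalg.norm(L).round(4),"ang",np.arctan2(L[1],L[0]).round(4),"wide",np.linalg.norm(W).round(4),"ang",np.arctan2(W[1],W[0]).round(4))
f=lambda z,ox,oy,s:np.array(z)/s+[ox,oy]
rect(f([(101,100),(257,100),(250,518),(107,517)],265,30,3),.104,"red")
rect(f([(54,30),(304,30),(291,576),(67,576)],265,30,3),.140,"lips")
rect(f([(88,73),(268,73),(258,535),(98,535)],265,30,3),.140,"lipsinner?")
d=np.array([(427,120),(552,55),(703,368),(590,425)])-[370,0]
rect(f(d,280,240,4),.02,"dark")
print(-np.array(c['R']).T@c['t'])
E
```

```text
red [ 0.5262 -0.0228  0.104 ] long 0.1473 ang -1.8715 wide 0.0548 ang -0.3043
lips [ 0.5257 -0.0241  0.14  ] long 0.1748 ang -1.8702 wide 0.0788 ang -0.3007
lipsinner? [ 0.5258 -0.0229  0.14  ] long 0.1477 ang -1.8704 wide 0.0565 ang -0.3008
dark [ 0.464  -0.2542  0.02  ] long 0.1422 ang -1.4317 wide 0.0518 ang 0.211
[ 0.5211131  -0.03334195  0.49354025]
```

```bash
python3 - <<'E'
from h import *
import pickle
c=pickle.load(open("pics/w1.pkl","rb"))
print(back(c,[(249,256),(268,265),(231,318)],.01).round(3))
print(back(c,[(481,226),(452,262),(437,270)],.0).round(3), back(c,[(500,262)],.0425).round(3))
E
```

```text
[[ 0.369 -0.151  0.01 ]
 [ 0.391 -0.173  0.01 ]
 [ 0.305 -0.239  0.01 ]]
[[ 0.714 -0.212  0.   ]
 [ 0.66  -0.255  0.   ]
 [ 0.635 -0.261  0.   ]] [[ 0.714 -0.257  0.042]]
```

Request:
arm_command(
  rows=[
    [[-12.6, -52, -15], 0.106, -1],
    [[-12.6, -52, -25], 0.106, -1],
    [[-12.5, -52.4, -25], 0.106, -0.6],
    [[0, 0, -45], 0.106, -0.65],
    [[0, 0, -50], 0, -0.65],
    [[0, 0, -50], 0, -0.65],
    [[0, 0, -41], 0, -0.65],
    [[0, 0, 0], 0, -0.65],
    [[0, 0, 0], 0, -0.65],
  ],
)

```text
t: 3.45
tcp_pos: [0.4654, -0.2553, 0.0818]
tool_rot: [0.662, 0.749, 0.0, 0.001]
force: [0.6, -0.6, -0.5]
finger_gap: 0.823
```

```bash
python3 look.py w2
```

```text
3.5 [ 0.46581067 -0.25573199  0.08244571] jaw 0.12375767575023616 [ 0.67074532 -0.17603769  0.83925113] 0.8270482659573478 [-7.12517276e-01  5.96185001e-01  1.78217313e+00  1.02793748e-05
  7.59455373e-01 -8.36278840e-01]
```

View pics/w2.png

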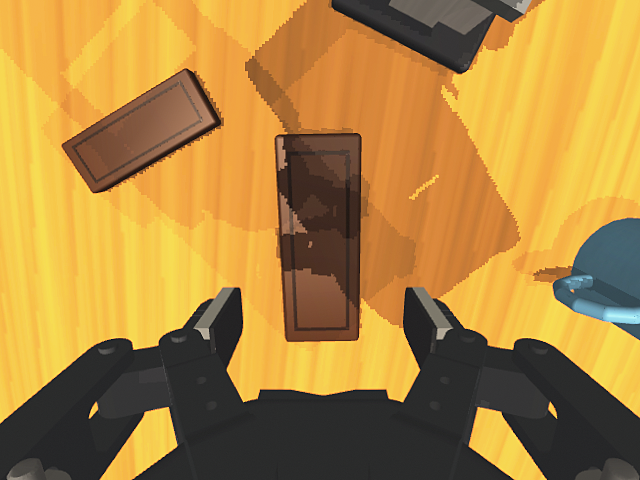

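```bash
python3 - <<'E'
from h import *
import pickle
c=pickle.load(open("pics/w2.pkl","rb"))
P=back(c,[(276,135),(361,134),(358,341),(285,341)],.02)
L=((P[2]+P[3])-(P[0]+P[1]))/2
print(P.round(4),P.mean(0),np.linalg.norm(L),np.arctan2(L[1],L[0])+np.pi/2)
print(proj(c,[(.4654,-.2553,.0818),(.4654,-.2553,.02)]))
E
```

```text
[[ 0.4268 -0.1851  0.02  ]
 [ 0.48   -0.1779  0.02  ]
 [ 0.5002 -0.3244  0.02  ]
 [ 0.446  -0.331   0.02  ]] [ 0.46325639 -0.25459715  0.02      ] 0.14748443669503167 0.13424449884280065
[[323.3805208  282.56831445]
 [323.08525435 247.78455506]]
```

Request:
arm_command(
  rows=[
    [[0, 0, -32], 0, -0.65],
    [[0, 0, -30], 0, -0.65],
    [[0, 0, 0], 0, -0.65],
    [[0, 0, 0], 0, -0.65],
  ],
)

```text
t: 4.0
tcp_pos: [0.4656, -0.2559, 0.0204]
tool_rot: [0.662, 0.749, 0.0, 0.002]
force: [0.3, -0.2, 0.0]
finger_gap: 0.825
```

```bash
python3 look.py w3; python3 look.py s3 side;python3 -c "
import cv2
i=cv2.imread('pics/s3.png');cv2.imwrite('pics/s3z.png',cv2.resize(i[260:460,260:500],None,fx=3,fy=3))"
```

```text
4.05 [ 0.46569296 -0.25596873  0.02049995] jaw 0.12313507782509253 [-0.92691927  0.92330887  0.83126016] 0.8216734705135518 [-7.13015985e-01  7.06844857e-01  1.80983790e+00  2.89144332e-05
  6.21136403e-01 -8.36171000e-01]
4.1 [ 0.46561392 -0.25592123  0.02041991] jaw 0.12319800969765697 [-0.36473723 -0.28339047 -0.12545642] 0.8261430688393718 [-7.13037277e-01  7.06954035e-01  1.81000853e+00  3.31532419e-06
  6.20965506e-01 -8.36234639e-01]
```

View pics/s3z.png

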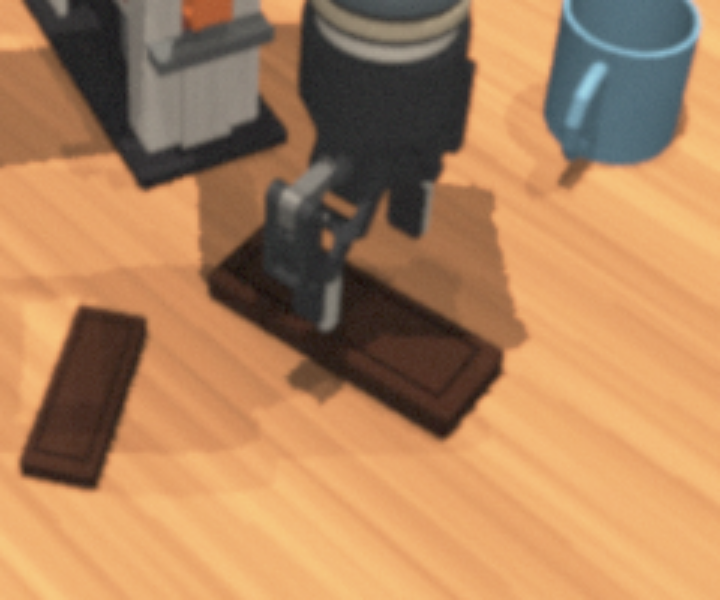

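View pics/w3.png

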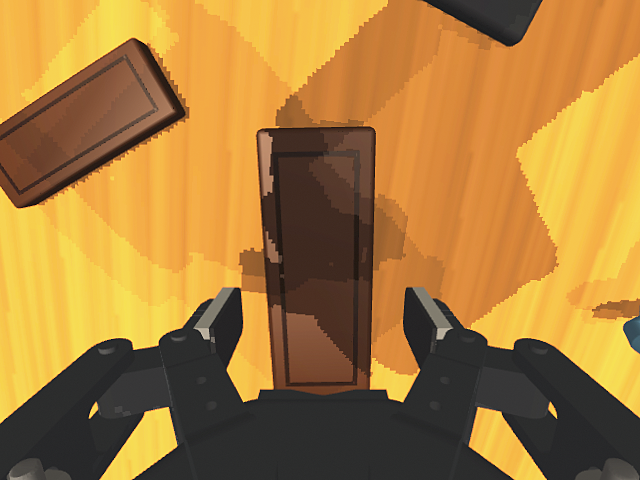

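Request:
arm_command(
  rows=[
    [[-2, 1, -6], 0, -0.65],
    [[0, 0, -4], 0, -0.65],
    [[0, 0, 0], 0, -0.65],
    [[0, 0, 0], 0, -0.65],
  ],
)

```text
t: 4.6
tcp_pos: [0.4624, -0.254, 0.0085]
tool_rot: [0.662, 0.749, 0.0, -0.0]
force: [-0.3, -0.4, -0.9]
finger_gap: 0.825
```

```bash
python3 look.py s4 side;python3 -c "
import cv2
i=cv2.imread('pics/s4.png');cv2.imwrite('pics/s4z.png',cv2.resize(i[310:430,310:450],None,fx=4,fy=4))"
```

```text
4.65 [ 0.46247432 -0.25405543  0.00852677] jaw 0.12296607380226104 [ 0.31814447 -0.26605676 -0.03851451] 0.8250016159536824 [-7.14284996e-01  7.27525769e-01  1.81958557e+00  1.05534878e-05
  5.94602133e-01 -8.37259809e-01]
```

View pics/s4z.png

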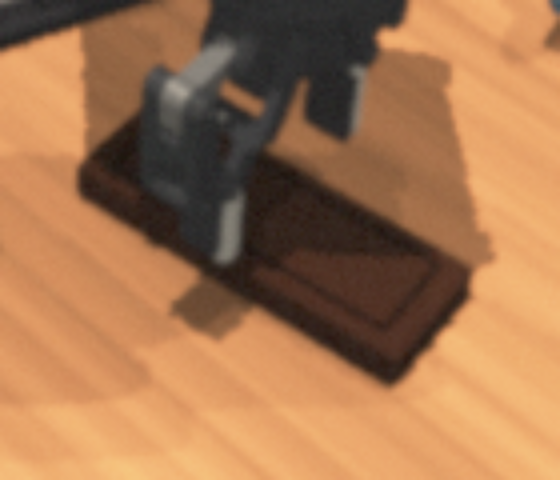

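Request:
arm_command(
  rows=[
    [[0, 0, 0], 0, 0.2],
    [[0, 0, 0], 0, 0.2],
    [[0, 0, 0], 0, 0.2],
    [[0, 0, 0], 0, 0.2],
    [[0, 0, 0], 0, 0.2],
  ],
  squeeze=40,
)

```text
t: 5.28
tcp_pos: [0.4625, -0.2541, 0.0086]
tool_rot: [0.662, 0.749, -0.0, 0.0]
force: [0.2, -0.0, 1.2]
finger_gap: 0.4
```

```bash
python3 look.py s5 side;python3 -c "
import cv2
i=cv2.imread('pics/s5.png');cv2.imwrite('pics/s5z.png',cv2.resize(i[310:430,310:450],None,fx=4,fy=4))"
```

```text
5.325 [ 0.46247221 -0.2540511   0.0086192 ] jaw 0.123000535952241 [-0.24469382 -0.04574939 -0.45272574] 0.4002075560912021 [-7.14265492e-01  7.27322641e-01  1.81968452e+00 -3.55232518e-05
  5.94559396e-01 -8.37236601e-01]
```

View pics/s5z.png

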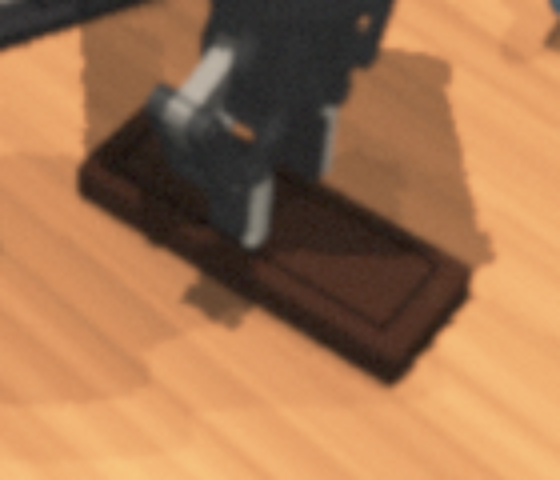

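```bash
python3 - <<'E'
from h import *
import pickle
c=pickle.load(open("pics/s5.pkl","rb"))
for d in(.017,.025):
  for z in(-.003,.0,.01,.02,.03): print(d,z,(proj(c,[(.4625-d,-.2541-d*.12,z)])[0]-310)*4, (proj(c,[(.4625+d,-.2541+d*.12,z)])[0]-310)*4)
E
```

```text
0.017 -0.003 [234.73693828 277.60957297] [286.64947099 225.36945849]
0.017 0.0 [235.20312233 272.65634363] [287.22001214 220.40563892]
0.017 0.01 [236.77067256 255.96807789] [289.13780469 203.68785294]
0.017 0.02 [238.359413   239.00226535] [291.08048325 186.70174473]
0.017 0.03 [239.96968855 221.7529643 ] [293.04842628 169.44182013]
0.025 -0.003 [222.13870968 290.24868094] [298.49093672 213.41746883]
0.025 0.0 [222.57837873 285.299411  ] [299.08417192 208.45253396]
0.025 0.01 [224.05689234 268.62299687] [301.07808779 191.73239936]
0.025 0.02 [225.55558225 251.66688391] [303.09762652 174.74612405]
0.025 0.03 [227.07478189 234.42502145] [305.14317129 157.48831546]
```

The fingers closed above the board: the gap is 0.40 with no contact, and the side view puts the tips about 20 mm up. So I'll reopen and go lower, watching the force.

Request:
arm_command(
  rows=[
    [[0, 0, 0], 0, -0.65],
    [[0, 0, 0], 0, -0.65],
    [[0, 0, 0], 0, -0.65],
    [[0, 0, 0], 0, -0.65],
    [[0, 0, -4], 0, -0.65],
    [[0, 0, -3], 0, -0.65],
    [[0, 0, 0], 0, -0.65],
  ],
)

```text
t: 6.2
tcp_pos: [0.4622, -0.2538, 0.0012]
tool_rot: [0.662, 0.749, -0.0, -0.0]
force: [0.4, 0.3, -0.2]
finger_gap: 0.825
```

Request:
arm_command(
  rows=[
    [[0, 0, -2], 0, -0.65],
    [[0, 0, -2], 0, -0.65],
    [[0, 0, 0], 0, -0.65],
  ],
)

```text
t: 6.58
tcp_pos: [0.4623, -0.2539, -0.0026]
tool_rot: [0.662, 0.749, -0.0, -0.0]
force: [0.2, -0.2, 1.1]
finger_gap: 0.825
```

```bash
python3 look.py s6 side;python3 -c "
import cv2
i=cv2.imread('pics/s6.png');cv2.imwrite('pics/s6z.png',cv2.resize(i[310:430,310:450],None,fx=4,fy=4))"
```

```text
6.625 [ 0.46241287 -0.25401313 -0.00246764] jaw 0.12291525664998373 [ 0.2568108  -0.78418165  0.08866032] 0.8232037145770469 [-7.14297822e-01  7.48239263e-01  1.82215140e+00  1.11618081e-06
  5.71361238e-01 -8.37214012e-01]
```

View pics/s6z.png

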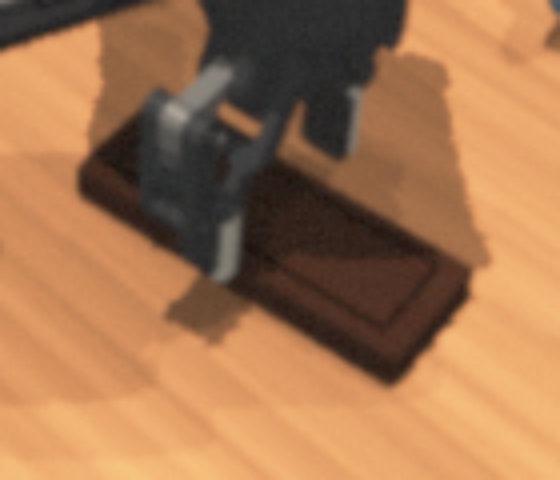

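Request:
arm_command(
  rows=[
    [[0, 0, -2], 0, -0.65],
    [[0, 0, -2], 0, -0.65],
    [[0, 0, 0], 0, -0.65],
  ],
)

```text
t: 7.0
tcp_pos: [0.4624, -0.254, -0.0066]
tool_rot: [0.662, 0.749, -0.0, -0.0]
force: [0.3, -0.4, 0.5]
finger_gap: 0.824
```

Request:
arm_command(
  rows=[
    [[0, 0, -2], 0, -0.65],
    [[0, 0, -1], 0, -0.65],
    [[0, 0, 0], 0, -0.65],
  ],
)

```text
t: 7.38
tcp_pos: [0.4624, -0.254, -0.0095]
tool_rot: [0.662, 0.749, -0.0, -0.0]
force: [-0.1, -0.1, 0.1]
finger_gap: 0.823
```

```bash
python3 look.py s7 side;python3 -c "
import cv2
i=cv2.imread('pics/s7.png');cv2.imwrite('pics/s7z.png',cv2.resize(i[310:430,310:450],None,fx=4,fy=4))"
```

```text
7.425 [ 0.46242701 -0.2540014  -0.00945115] jaw 0.1229596637165776 [-0.10585907  0.26843241 -0.39993145] 0.8265067698617476 [-7.14268523e-01  7.61510196e-01  1.82337201e+00  1.91607732e-05
  5.56857601e-01 -8.37244448e-01]
```

View pics/s7z.png

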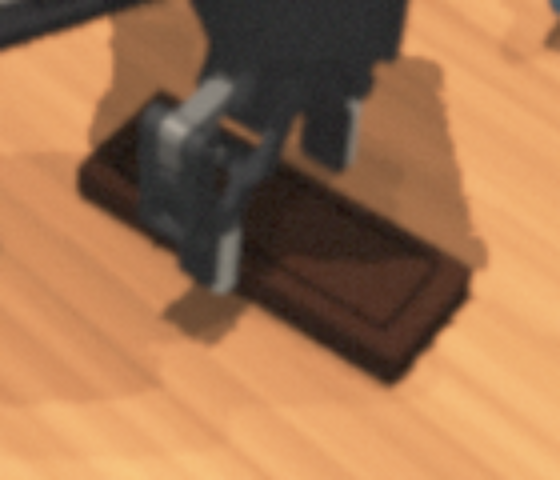

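Request:
arm_command(
  rows=[
    [[0, 0, -1], 0, 0.2],
    [[0, 0, 0], 0, 0.2],
    [[0, 0, 0], 0, 0.2],
    [[0, 0, 0], 0, 0.2],
    [[0, 0, 0], 0, 0.2],
  ],
)

```text
t: 8.05
tcp_pos: [0.4626, -0.2542, -0.01]
tool_rot: [0.662, 0.749, -0.0, 0.0]
force: [0.4, 0.4, 5.4]
finger_gap: 0.642
```

```bash
python3 look.py s8 side;python3 -c "
import cv2
i=cv2.imread('pics/s8.png');cv2.imwrite('pics/s8z.png',cv2.resize(i[310:430,310:450],None,fx=4,fy=4))"
```

```text
8.1 [ 0.46259865 -0.25416272 -0.00997305] jaw 0.12334104627238072 [-0.94180635  0.57993833  6.12023811] 0.6416622671119412 [-7.14222123e-01  7.62513360e-01  1.82341273e+00 -1.81080536e-04
  5.55106008e-01 -8.37409232e-01]
```

View pics/s8z.png

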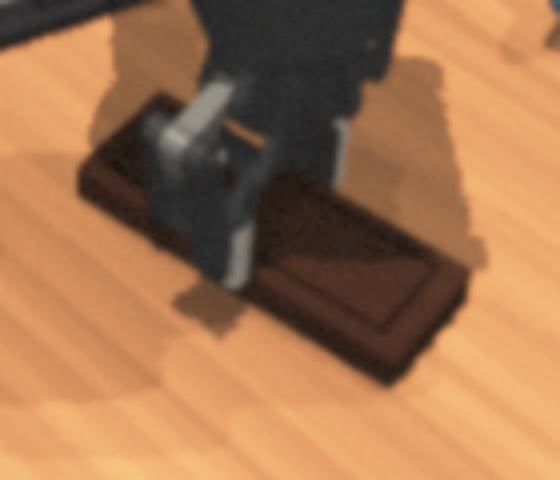

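Request:
arm_command(
  rows=[
    [[0, 0, 4], 0, 0.2],
    [[0, 0, 10], 0, 0.2],
    [[0, 0, 40], 0, 0.2],
    [[0, 0, 50], 0, 0.2],
    [[0, 0, 60], 0, 0.2],
    [[0, 0, 40], 0, 0.2],
    [[0, 0, 0], 0, 0.2],
    [[0, 0, 0], 0, 0.2],
  ],
)

```text
t: 9.1
tcp_pos: [0.4615, -0.2532, 0.1929]
tool_rot: [0.662, 0.749, -0.0, -0.001]
force: [-0.7, -1.3, -2.2]
finger_gap: 0.637
```

```bash
python3 look.py s9 side;python3 look.py w9; python3 -c "
import cv2
i=cv2.imread('pics/s9.png');cv2.imwrite('pics/s9z.png',cv2.resize(i[200:400,260:500],None,fx=3,fy=3))"
```

```text
9.15 [ 0.46122417 -0.25302597  0.19216651] jaw 0.12289516272888422 [ 0.75698383 -0.19471065 -1.36210724] 0.6385965480231389 [-7.14348756e-01  4.22370793e-01  1.69825174e+00 -2.39221768e-05
  1.02462115e+00 -8.37228137e-01]
9.2 [ 0.46122107 -0.25300472  0.19184666] jaw 0.12285922378184932 [-0.22734659  0.49765036 -1.1126174 ] 0.6396809238708971 [-7.14346735e-01  4.23029154e-01  1.69818335e+00  2.41009823e-05
  1.02463450e+00 -8.37214025e-01]
```

View pics/s9z.png

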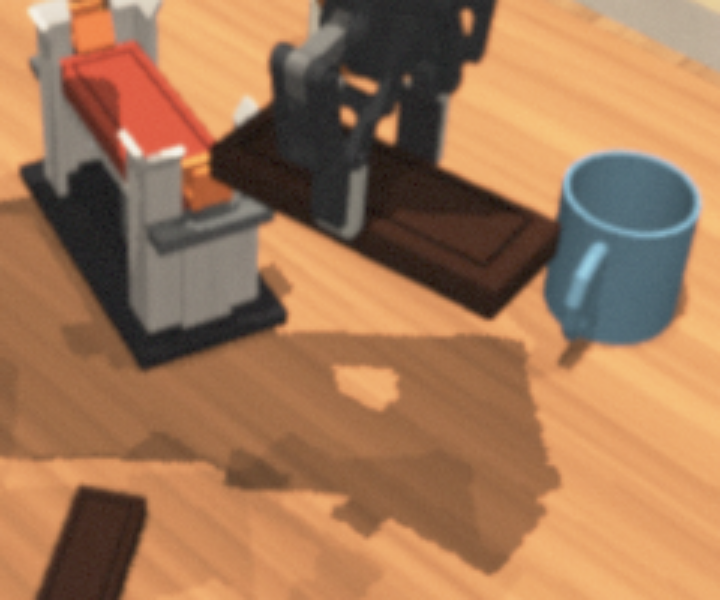

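View pics/w9.png

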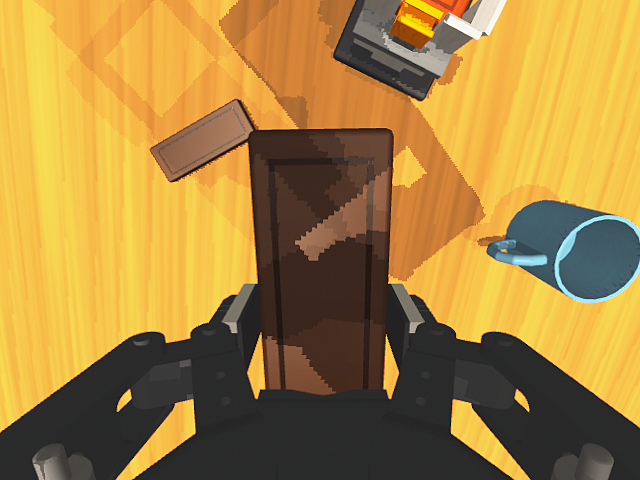

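```bash
python3 - <<'E'
from h import *
import pickle
c=pickle.load(open("pics/w9.pkl","rb"))
t=np.array([.4612,-.2530])
a=.123;ex=np.array([np.cos(a),np.sin(a)]);ey=np.array([-np.sin(a),np.cos(a)])
for z in(.215,.222,.229):
    P=back(c,[(249,131),(393,130)],z)[:,:2]
    print(z,np.linalg.norm(P[1]-P[0]),(P-t)@ex,(P-t)@ey, np.arctan2(*(P[1]-P[0])[::-1]))
E
```

```text
0.215 0.05656176678945073 [-0.02915778  0.02740335] [0.07333944 0.07360803] 0.1277486919343657
0.222 0.05372174842954651 [-0.02768542  0.02603573] [0.07301176 0.07326687] 0.12774869193436572
0.229 0.05088173006964217 [-0.02621305  0.02466811] [0.07268408 0.0729257 ] 0.12774869193436547
```

Request:
arm_command(
  rows=[
    [[13.2, 46.2, 4], -0.085, 0.2],
    [[13.2, 46.2, 4], -0.085, 0.2],
    [[13.2, 46.2, 0], -0.085, 0.2],
    [[13.2, 46.2, 0], -0.085, 0.2],
    [[13.2, 46.2, 0], -0.085, 0.2],
    [[0, 0, -20], 0, 0.2],
    [[0, 0, -20], 0, 0.2],
    [[0, 0, 0], 0, 0.2],
    [[0, 0, 0], 0, 0.2],
  ],
)

```text
t: 10.32
tcp_pos: [0.5284, -0.0232, 0.1611]
tool_rot: [0.806, 0.593, -0.0, -0.0]
force: [0.1, -1.0, -1.4]
finger_gap: 0.64
```

```bash
python3 look.py s10 side;python3 look.py w10;python3 look.py c10 scene; python3 -c "
import cv2,numpy as np
i=cv2.imread('pics/s10.png');j=cv2.imread('pics/c10.png');cv2.imwrite('pics/s10z.png',np.hstack([cv2.resize(i[130:330,230:365],None,fx=2.9,fy=2.9),cv2.resize(j[130:330,230:365],None,fx=2.9,fy=2.9)]))"
```

```text
10.375 [ 0.52872395 -0.02333222  0.16166   ] jaw -0.3024779444295194 [ 0.57376301 -0.47605086 -1.42241667] 0.6351770662654094 [-2.55420787e-01  4.68319196e-01  1.72395974e+00  3.19235597e-05
  9.49233947e-01  4.70385677e-02]
10.425 [ 0.52889453 -0.02340344  0.16199966] jaw -0.3024739250444786 [-0.07913164  0.73153833 -0.64230416] 0.6347751225194157 [-2.55446964e-01  4.67743816e-01  1.72379379e+00 -1.57601750e-05
  9.49203131e-01  4.70361221e-02]
10.475 [ 0.52894978 -0.02340548  0.16215471] jaw -0.30244938989545583 [ 0.08258219 -0.13186553 -1.28126833] 0.64115177875487 [-2.55431892e-01  4.67445189e-01  1.72379208e+00  5.12805171e-07
  9.49136566e-01  4.70171648e-02]
```

View pics/s10z.png

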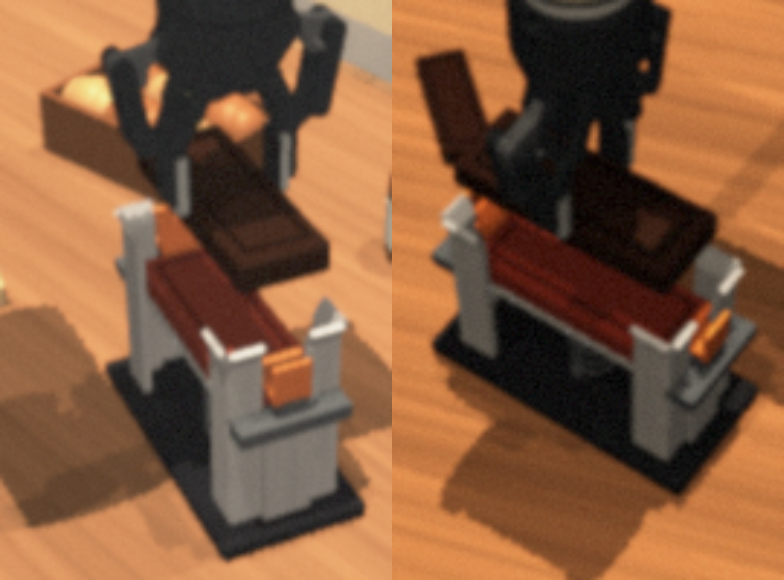

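View pics/w10.png

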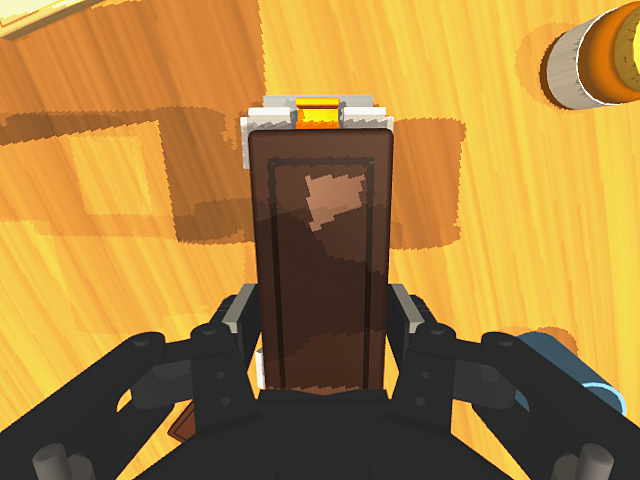

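```bash
python3 - <<'E'
from h import *
import pickle
c=pickle.load(open("pics/w10.pkl","rb"))
i=cv2.imread("pics/w10.png");cv2.imwrite("pics/w10z.png",cv2.resize(i[85:185,225:405],None,fx=4,fy=4,interpolation=cv2.INTER_CUBIC))
a=-.3025;ex=np.array([np.cos(a),np.sin(a)]);ey=np.array([-np.sin(a),np.cos(a)]);D=np.array([.526,-.023]);t=np.array([.5289,-.0234])
X=lambda u,v,z:[*(D+ex*u+ey*v),z]
print(proj(c,[X(-.0394,.0874,.14),X(.0394,.0874,.14)]))
P=back(c,[(250,130),(393,129)],.187)[:,:2];print((P-t)@ex,(P-t)@ey)
print((t-D)@ex,(t-D)@ey)
E
```

```text
[[240.75529721 107.15790949]
 [395.41247247 106.85653867]]
[-0.02854174  0.0264982 ] [0.07352873 0.07381044]
0.002887487690223799 0.0004820942219173668
```

View pics/w10z.png

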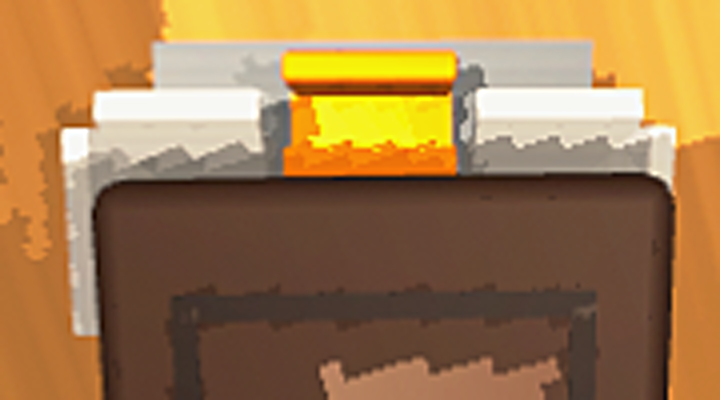

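Request:
arm_command(
  rows=[
    [[-2.2, 1.2, 0], 0, 0.2],
    [[0, 0, -10], 0, 0.2],
    [[0, 0, -10], 0, 0.2],
    [[0, 0, -8], 0, 0.2],
    [[0, 0, 0], 0, 0.2],
    [[0, 0, 0], 0, 0.2],
  ],
)

```text
t: 11.22
tcp_pos: [0.5264, -0.0219, 0.1335]
tool_rot: [0.805, 0.593, -0.0, -0.0]
force: [-0.4, -0.0, -1.4]
finger_gap: 0.638
```

```bash
python3 look.py s11 side;python3 look.py c11 scene; python3 -c "
import cv2,numpy as np
i=cv2.imread('pics/s11.png');j=cv2.imread('pics/c11.png');cv2.imwrite('pics/s11z.png',np.hstack([cv2.resize(i[130:330,230:365],None,fx=2.9,fy=2.9),cv2.resize(j[130:330,230:365],None,fx=2.9,fy=2.9)]))"
```

```text
11.275 [ 0.52653703 -0.02189786  0.13373127] jaw -0.3019982434210116 [ 0.94094525  0.6420293  -1.71896322] 0.63504736331108 [-2.53784015e-01  5.08267913e-01  1.75430953e+00  1.79056120e-06
  8.78561261e-01  4.82130808e-02]
11.325 [ 0.526554   -0.02191191  0.13381539] jaw -0.30197624310582166 [ 0.4449898  -0.1002186  -2.00492693] 0.6363014563019515 [-2.53803146e-01  5.08097282e-01  1.75432607e+00  3.93684721e-06
  8.78546427e-01  4.81705748e-02]
```

View pics/s11z.png

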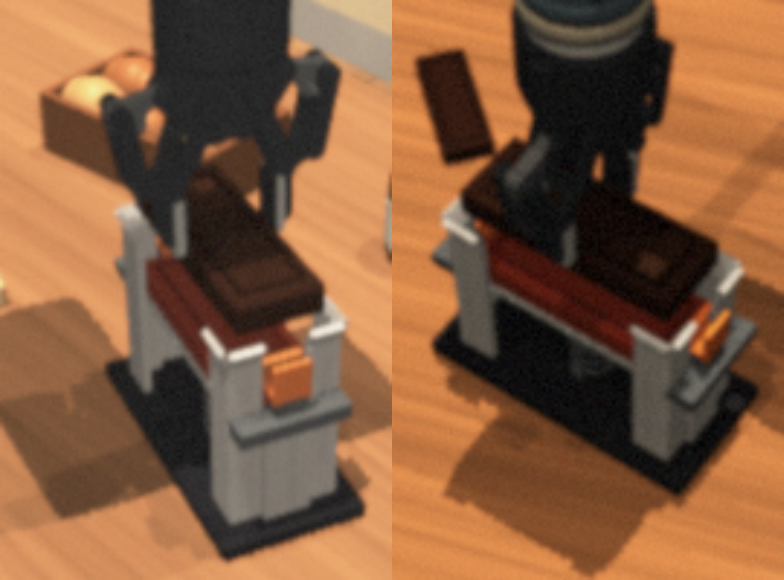

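The board sits just above the lips and is aligned. Lowering it on.

Request:
arm_command(
  rows=[
    [[0, 0, -5], 0, 0.2],
    [[0, 0, -5], 0, 0.2],
    [[0, 0, -3], 0, 0.2],
    [[0, 0, 0], 0, 0.2],
  ],
)

```text
t: 11.82
tcp_pos: [0.526, -0.0218, 0.1202]
tool_rot: [0.805, 0.593, -0.0, -0.0]
force: [-0.6, 0.8, -1.4]
finger_gap: 0.64
```

Request:
arm_command(
  rows=[
    [[0, 0, -3], 0, 0.2],
    [[0, 0, -3], 0, 0.2],
    [[0, 0, -3], 0, 0.2],
    [[0, 0, 0], 0, 0.2],
  ],
)

```text
t: 12.32
tcp_pos: [0.5263, -0.0216, 0.1115]
tool_rot: [0.805, 0.593, 0.0, -0.0]
force: [0.5, 0.8, -1.5]
finger_gap: 0.639
```

```bash
python3 look.py s12 side;python3 look.py c12 scene; python3 -c "
import cv2,numpy as np
i=cv2.imread('pics/s12.png');j=cv2.imread('pics/c12.png');cv2.imwrite('pics/s12z.png',np.hstack([cv2.resize(i[130:330,230:365],None,fx=2.9,fy=2.9),cv2.resize(j[130:330,230:365],None,fx=2.9,fy=2.9)]))"
```

```text
12.375 [ 0.52629956 -0.02162627  0.11159101] jaw -0.3021263965923564 [ 0.21790579  2.27213726 -1.23789293] 0.6432682073991495 [-2.53581681e-01  5.43840119e-01  1.77168080e+00  4.27795527e-04
  8.26154006e-01  4.82547971e-02]
12.425 [ 0.52630389 -0.02162928  0.11164276] jaw -0.3020655072954657 [ 0.50601723  0.67181205 -0.77413398] 0.6365006104693306 [-2.53570258e-01  5.43743606e-01  1.77167107e+00  3.94626874e-04
  8.26204447e-01  4.82278239e-02]
```

View pics/s12z.png

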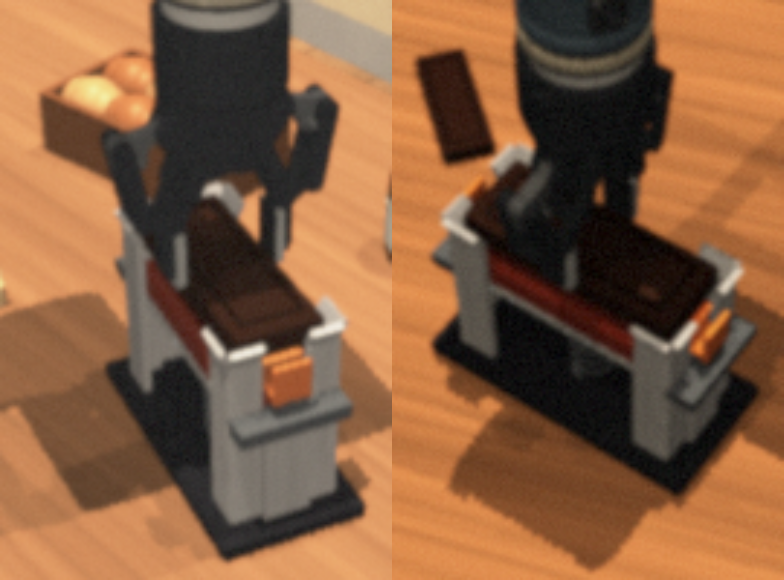

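Request:
arm_command(
  rows=[
    [[0, 0, -2], 0, 0.2],
    [[0, 0, -2], 0, 0.2],
    [[0, 0, 0], 0, 0.2],
  ],
)

```text
t: 12.8
tcp_pos: [0.5265, -0.0221, 0.1077]
tool_rot: [0.805, 0.593, 0.0, 0.0]
force: [0.7, 0.3, 0.7]
finger_gap: 0.635
```

Request:
arm_command(
  rows=[
    [[0, 0, -1], 0, 0.2],
    [[0, 0, -1], 0, 0.2],
    [[0, 0, 0], 0, 0.2],
  ],
)

```text
t: 13.18
tcp_pos: [0.5265, -0.022, 0.1057]
tool_rot: [0.805, 0.593, 0.0, 0.0]
force: [0.4, -0.1, 1.9]
finger_gap: 0.638
```

Request:
arm_command(
  rows=[
    [[0, 0, 0], 0, -0.7],
    [[0, 0, 0], 0, -0.7],
    [[0, 0, 0], 0, -0.7],
    [[0, 0, 20], 0, -0.7],
    [[0, 0, 40], 0, -0.7],
    [[0, 0, 20], 0, 1],
    [[0, 0, 0], 0, 1],
    [[0, 0, 0], 0, 1],
    [[0, 0, 0], 0, 1],
    [[0, 0, 0], 0, 1],
    [[0, 0, 0], 0, 1],
  ],
)

```text
t: 14.55
tcp_pos: [0.526, -0.0218, 0.1851]
tool_rot: [0.805, 0.593, -0.0, -0.0]
force: [-0.4, 0.3, 0.3]
finger_gap: 0.0
```

```bash
python3 look.py s13 side;python3 look.py c13 scene; python3 -c "
import cv2,numpy as np
i=cv2.imread('pics/s13.png');j=cv2.imread('pics/c13.png');cv2.imwrite('pics/s13z.png',np.hstack([cv2.resize(i[130:330,230:365],None,fx=2.9,fy=2.9),cv2.resize(j[130:330,230:365],None,fx=2.9,fy=2.9)]))"
```

```text
14.6 [ 0.52609558 -0.02180632  0.1852291 ] jaw -0.3020633925508696 [-0.13529199 -0.20298431  0.10238724] -0.0011461882081222976 [-2.53835023e-01  4.31462457e-01  1.70653832e+00  1.67349561e-05
  1.00437194e+00  4.82193749e-02]
14.65 [ 0.52619259 -0.02183629  0.18534634] jaw -0.3020036662764857 [-0.16114412 -0.16772677  0.36166081] -0.001664714157591163 [-2.53830480e-01  4.31302875e-01  1.70640782e+00 -9.45398874e-06
  1.00435160e+00  4.81782542e-02]
```

View pics/s13z.png

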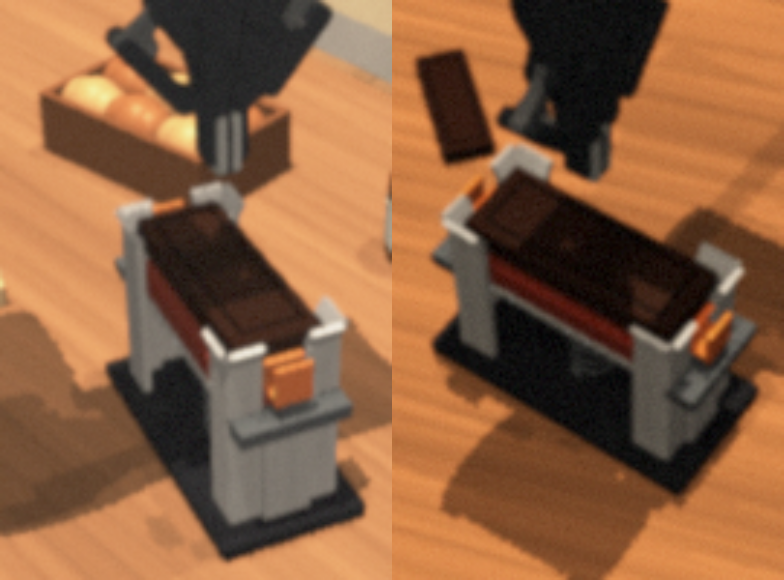

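Request:
arm_command(
  rows=[
    [[0, 0, -15], 0, 1],
    [[0, 0, -12], 0, 1],
    [[0, 0, -8], 0, 1],
    [[0, 0, -4], 0, 1],
    [[0, 0, 0], 0, 1],
  ],
)

```text
t: 15.28
tcp_pos: [0.5261, -0.0218, 0.1462]
tool_rot: [0.805, 0.593, -0.0, -0.0]
force: [-0.4, -0.2, 0.3]
finger_gap: 0.003
```

Request:
arm_command(
  rows=[
    [[0, 0, -3], 0, 1],
    [[0, 0, -3], 0, 1],
    [[0, 0, 0], 0, 1],
  ],
)

```text
t: 15.65
tcp_pos: [0.5261, -0.0218, 0.1405]
tool_rot: [0.805, 0.593, -0.0, -0.0]
force: [-0.2, 0.9, 0.1]
finger_gap: -0.0
```

Request:
arm_command(
  rows=[
    [[0, 0, -3], 0, 1],
    [[0, 0, -3], 0, 1],
    [[0, 0, 0], 0, 1],
  ],
)

```text
t: 16.02
tcp_pos: [0.526, -0.0218, 0.1343]
tool_rot: [0.805, 0.593, -0.0, -0.0]
force: [0.2, 0.2, -0.4]
finger_gap: 0.002
```

Request:
arm_command(
  rows=[
    [[0, 0, -3], 0, 1],
    [[0, 0, -2], 0, 1],
    [[0, 0, 0], 0, 1],
  ],
)

```text
t: 16.4
tcp_pos: [0.5261, -0.0218, 0.1294]
tool_rot: [0.805, 0.593, -0.0, -0.0]
force: [-0.3, 0.2, 0.2]
finger_gap: 0.001
```

Request:
arm_command(
  rows=[
    [[0, 0, -2], 0, 1],
    [[0, 0, -2], 0, 1],
    [[0, 0, 0], 0, 1],
  ],
)

```text
t: 16.77
tcp_pos: [0.5261, -0.0218, 0.1254]
tool_rot: [0.805, 0.593, -0.0, -0.0]
force: [0.7, -0.2, 0.6]
finger_gap: 0.001
```

Request:
arm_command(
  rows=[
    [[0, 0, -2], 0, 1],
    [[0, 0, -2], 0, 1],
    [[0, 0, 0], 0, 1],
  ],
)

```text
t: 17.15
tcp_pos: [0.5261, -0.0218, 0.1214]
tool_rot: [0.805, 0.593, -0.0, -0.0]
force: [-0.5, 0.2, 0.1]
finger_gap: 0.003
```

```bash
python3 look.py s14 side;python3 -c "
import cv2,numpy as np
i=cv2.imread('pics/s14.png');cv2.imwrite('pics/s14z.png',cv2.resize(i[160:310,240:365],None,fx=4,fy=4))"
```

```text
17.2 [ 0.52619196 -0.02181222  0.12149036] jaw -0.3019612107567061 [ 0.37886858 -0.61429533  0.33024168] -0.0004206171941941669 [-2.53781673e-01  5.27667391e-01  1.76436249e+00 -1.89494262e-05
  8.49806230e-01  4.81920455e-02]
```

View pics/s14z.png

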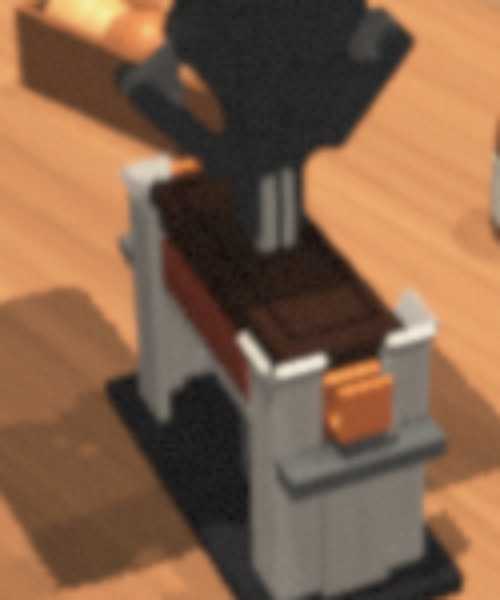

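Request:
arm_command(
  rows=[
    [[0, 0, -2], 0, 1],
    [[0, 0, -2], 0, 1],
    [[0, 0, 0], 0, 1],
  ],
)

```text
t: 17.58
tcp_pos: [0.5261, -0.0218, 0.1174]
tool_rot: [0.805, 0.593, -0.0, -0.0]
force: [-0.3, -0.1, 0.1]
finger_gap: -0.001
```

Request:
arm_command(
  rows=[
    [[0, 0, -2], 0, 1],
    [[0, 0, -2], 0, 1],
    [[0, 0, 0], 0, 1],
  ],
)

```text
t: 17.95
tcp_pos: [0.5266, -0.022, 0.1137]
tool_rot: [0.805, 0.593, 0.0, 0.0]
force: [0.2, -0.2, 0.8]
finger_gap: -0.005
```

Request:
arm_command(
  rows=[
    [[0, 0, -2], 0, 1],
    [[0, 0, -2], 0, 1],
    [[0, 0, 0], 0, 1],
  ],
)

```text
t: 18.32
tcp_pos: [0.5265, -0.0219, 0.1095]
tool_rot: [0.805, 0.593, 0.0, 0.0]
force: [1.2, 0.3, 2.6]
finger_gap: -0.001
```

Request:
arm_command(
  rows=[
    [[0, 0, -2], 0, 1],
    [[0, 0, -2], 0, 1],
    [[0, 0, 0], 0, 1],
  ],
)

```text
t: 18.7
tcp_pos: [0.5255, -0.0216, 0.105]
tool_rot: [0.805, 0.593, -0.001, -0.001]
force: [0.2, -1.2, 0.2]
finger_gap: -0.004
```

```bash
python3 look.py s15 side;python3 -c "
import cv2,numpy as np
i=cv2.imread('pics/s15.png');cv2.imwrite('pics/s15z.png',cv2.resize(i[160:310,240:365],None,fx=4,fy=4))"
```

```text
18.75 [ 0.52551854 -0.02162791  0.10504407] jaw -0.30198787473744904 [ 0.82499413 -0.09226896 -0.91338265] 0.0027735551164650893 [-2.53777410e-01  5.54467368e-01  1.77685801e+00  1.14556789e-05
  8.12118042e-01  4.82025007e-02]
```

View pics/s15z.png

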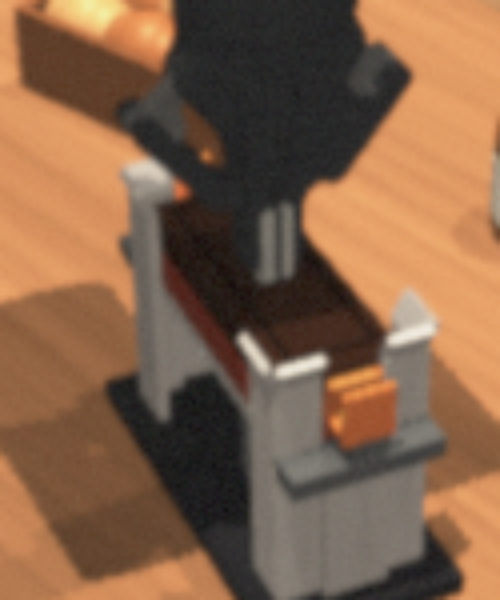

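Request:
arm_command(
  rows=[
    [[0, 0, -3], 0, 1],
    [[0, 0, -3], 0, 1],
    [[0, 0, -3], 0, 1],
    [[0, 0, -3], 0, 1],
    [[0, 0, 0], 0, 1],
  ],
)

```text
t: 19.38
tcp_pos: [0.5259, -0.0218, 0.0941]
tool_rot: [0.805, 0.593, -0.0, -0.0]
force: [-1.5, 0.5, 6.4]
finger_gap: -0.001
```

Request:
arm_command(
  rows=[
    [[0, 0, -3], 0, 1],
    [[0, 0, -3], 0, 1],
    [[0, 0, 0], 0, 1],
  ],
)

```text
t: 19.75
tcp_pos: [0.5258, -0.0217, 0.0883]
tool_rot: [0.805, 0.593, -0.0, -0.0]
force: [-2.5, 0.7, 7.1]
finger_gap: 0.002
```

```bash
python3 look.py s16 side;python3 -c "
import cv2,numpy as np
i=cv2.imread('pics/s16.png');cv2.imwrite('pics/s16z.png',cv2.resize(i[160:310,240:365],None,fx=4,fy=4))"
```

```text
19.8 [ 0.52587118 -0.02176493  0.08825433] jaw -0.30188989721477183 [-2.01939376  0.58777606  6.81591267] 0.0011505046495960817 [-2.53790182e-01  5.82796861e-01  1.78799928e+00 -1.58196342e-04
  7.71337618e-01  4.82131323e-02]
```

View pics/s16z.png

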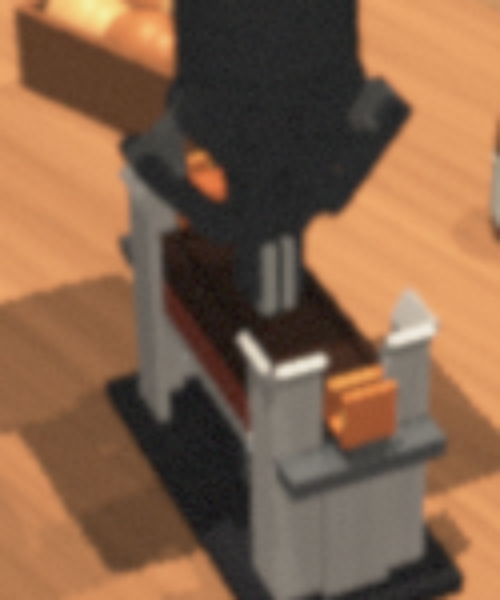

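Request:
arm_command(
  rows=[
    [[0, 0, -2], 0, 1],
    [[0, 0, -2], 0, 1],
    [[0, 0, 0], 0, 1],
  ],
)

```text
t: 20.18
tcp_pos: [0.5259, -0.0218, 0.0844]
tool_rot: [0.805, 0.593, -0.0, -0.0]
force: [-1.9, -0.1, 9.4]
finger_gap: -0.001
```

Request:
arm_command(
  rows=[
    [[0, 0, -2], 0, 1],
    [[0, 0, 0], 0, 1],
  ],
)

```text
t: 20.42
tcp_pos: [0.5259, -0.0218, 0.0824]
tool_rot: [0.805, 0.593, -0.0, -0.0]
force: [-2.6, -1.4, 10.4]
finger_gap: 0.0
```

```bash
python3 look.py s17 side;python3 look.py c17 scene; python3 -c "
import cv2,numpy as np
i=cv2.imread('pics/s17.png');j=cv2.imread('pics/c17.png');cv2.imwrite('pics/s17z.png',np.hstack([cv2.resize(i[160:310,240:365],None,fx=3,fy=3),cv2.resize(j[160:310,230:365],None,fx=3,fy=3)]))"
```

```text
20.475 [ 0.52587493 -0.02175023  0.0824665 ] jaw -0.30183958537632644 [-3.37080124  0.47739282  9.28445706] -0.0007928078513673617 [-2.53749607e-01  5.92740358e-01  1.79155319e+00 -1.86672087e-04
  7.57771583e-01  4.82255662e-02]
20.525 [ 0.52588811 -0.02175371  0.08248936] jaw -0.30179811957401437 [-1.59012307 -0.22428603  9.38513805] -0.0005432026922964208 [-2.53745510e-01  5.92702561e-01  1.79153486e+00 -1.96645903e-04
  7.57789320e-01  4.81954409e-02]
```

View pics/s17z.png

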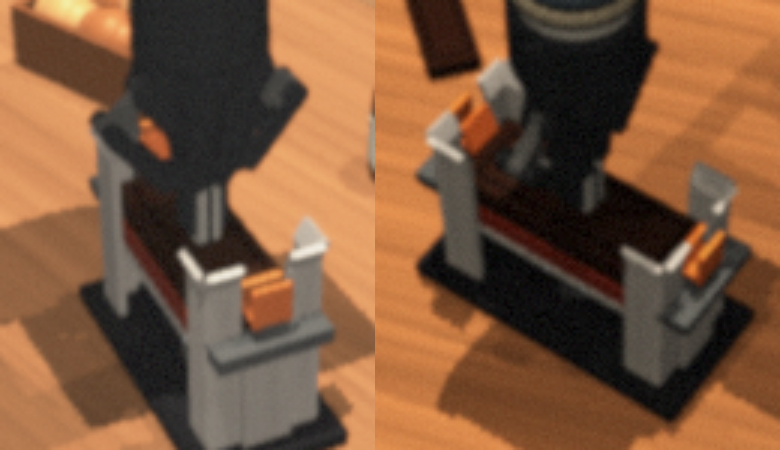

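Request:
arm_command(
  rows=[
    [[0, 0, -2], 0, 1],
    [[0, 0, -2], 0, 1],
    [[0, 0, 0], 0, 1],
    [[0, 0, 0], 0, 1],
  ],
)

```text
t: 21.02
tcp_pos: [0.5259, -0.0217, 0.0786]
tool_rot: [0.805, 0.593, -0.0, -0.0]
force: [-2.4, 0.6, 11.0]
finger_gap: -0.001
```

```bash
python3 look.py s18 side;python3 look.py c18 scene; python3 -c "
import cv2,numpy as np
i=cv2.imread('pics/s18.png');j=cv2.imread('pics/c18.png');cv2.imwrite('pics/s18z.png',np.hstack([cv2.resize(i[160:310,240:365],None,fx=3,fy=3),cv2.resize(j[160:310,230:365],None,fx=3,fy=3)]))"
```

```text
21.075 [ 0.52588933 -0.02173987  0.07861821] jaw -0.30182655279259074 [-1.91739652 -0.58739646 11.3723031 ] 0.001027415805013945 [-2.53726852e-01  5.99396471e-01  1.79384419e+00 -1.79483201e-04
  7.48728135e-01  4.82311791e-02]
21.125 [ 0.5258765  -0.02175059  0.07861799] jaw -0.3017755599179792 [-2.15119419 -0.91031071 10.82850635] 0.00025782989622870513 [-2.53740938e-01  5.99389067e-01  1.79386624e+00 -2.08991117e-04
  7.48720929e-01  4.81877175e-02]
```

View pics/s18z.png

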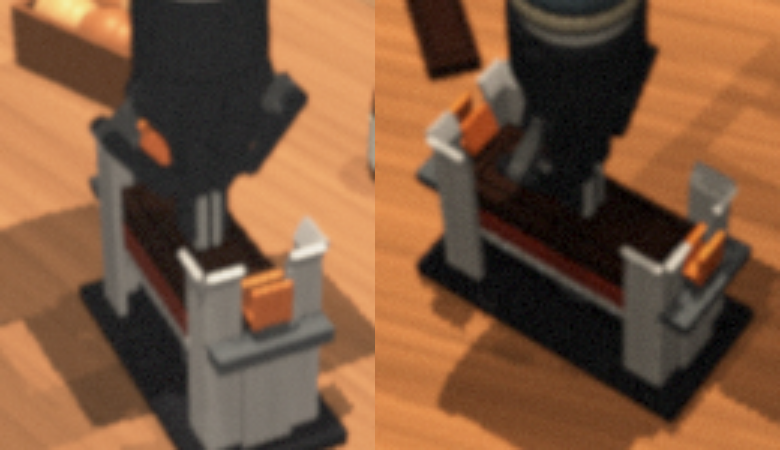

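```bash
cat > ct.py <<'E'
import cv2,numpy as np,sys
for n in sys.argv[1:]:
    i=cv2.imread(f"pics/{n}.png");h=cv2.cvtColor(i,cv2.COLOR_BGR2HSV)
    m=((h[...,0]>5)&(h[...,0]<14)&(h[...,1]>190)&(h[...,2]>130))
    wins=dict(near=(245,275,315,345),far=(195,225,275,305)) if n[0]=='s' and n[1]!='c' else dict(right=(225,262,325,360),left=(185,225,250,280))
    for k,(a,b,c,d) in wins.items():
        p=np.argwhere(m[a:b,c:d])+[a,c]; print(n,k,len(p),p.mean(0).round(2) if len(p) else None, p.min(0) if len(p) else None,p.max(0) if len(p) else None)
E
cp pics/side0.png pics/s0.png; cp pics/scene0.png pics/c0.png
python3 ct.py s0 s13 s15 s16 s17 s18; python3 ct.py c0 c13 c17 c18
```

```text
s0 near 0 None None None
s0 far 0 None None None
s13 near 0 None None None
s13 far 0 None None None
s15 near 0 None None None
s15 far 0 None None None
s16 near 0 None None None
s16 far 0 None None None
s17 near 0 None None None
s17 far 0 None None None
s18 near 0 None None None
s18 far 0 None None None
c0 right 80 [241.92 336.36] [227 325] [252 345]
c0 left 124 [201.  263.8] [191 257] [209 271]
c13 right 76 [244.75 337.51] [235 334] [253 345]
c13 left 31 [196.19 260.1 ] [191 256] [201 265]
c17 right 71 [244.13 337.07] [235 333] [252 345]
c17 left 121 [201.08 263.43] [192 257] [209 270]
c18 right 70 [244.27 337.21] [235 334] [252 345]
c18 left 119 [201.08 263.29] [192 257] [209 269]
```

```bash
sed -i 's/>190)&(h\[...,2\]>130)/>165)\&(h[...,2]>150)/' ct.py; python3 ct.py s0 s12 s13 s15 s16 s17 s18; python3 -c "
import cv2,numpy as np
r=[]
for p,(a,b,c,d) in (('s',(235,285,310,350)),('c',(185,260,245,365))):
    r.append(np.hstack([cv2.resize(cv2.imread('pics/%s%s.png'%(p,n))[a:b,c:d],None,fx=(4.5 if p=='s' else 2),fy=(4.5 if p=='s' else 2)) for n in ('0','13','18')]))
w=max(x.shape[1] for x in r)
cv2.imwrite('pics/cmp.png',np.vstack([cv2.copyMakeBorder(x,0,0,0,w-x.shape[1],0) for x in r]))"
```

```text
s0 near 142 [256.58 327.98] [246 322] [267 336]
s0 far 201 [208.93 290.15] [199 285] [218 297]
s12 near 207 [259.07 328.83] [250 322] [268 336]
s12 far 0 None None None
s13 near 212 [259.75 329.23] [250 322] [268 336]
s13 far 23 [200.48 288.17] [199 284] [202 292]
s15 near 191 [261.97 330.28] [252 322] [270 337]
s15 far 10 [204.7 287. ] [198 284] [208 292]
s16 near 188 [261.87 330.4 ] [252 322] [270 337]
s16 far 59 [203.46 291.27] [198 287] [208 295]
s17 near 199 [259.39 329.  ] [250 322] [268 336]
s17 far 57 [205.75 290.96] [200 287] [211 295]
s18 near 194 [259.54 328.94] [250 322] [268 336]
s18 far 60 [207.43 290.95] [200 287] [213 295]
```

View pics/cmp.png

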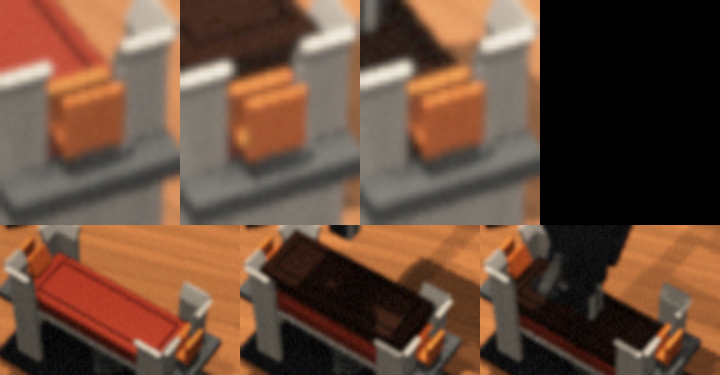

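The catches were pushed out in s15 and s16 (row 262) and are back home in s17 and s18 (row 259.5). Retracting to check.

Request:
arm_command(
  rows=[
    [[0, 0, 10], 0, 1],
    [[0, 0, 20], 0, 1],
    [[0, 0, 40], 0, 1],
    [[0, 0, 50], 0, 1],
    [[0, 40, 40], 0, -0.5],
    [[0, 50, 20], 0, -0.65],
    [[0, 55, 0], 0, -0.65],
    [[0, 0, 0], 0, -0.65],
  ],
)

```text
t: 22.12
tcp_pos: [0.5254, 0.1266, 0.2577]
tool_rot: [0.804, 0.595, 0.0, -0.0]
force: [0.3, -0.5, 0.2]
finger_gap: 0.824
```

```bash
python3 look.py s19 side;python3 look.py c19 scene; python3 ct.py s0 s19 c0 c19; python3 -c "
import cv2,numpy as np
i=cv2.imread('pics/s19.png');j=cv2.imread('pics/c19.png');cv2.imwrite('pics/s19z.png',np.hstack([cv2.resize(i[160:310,240:365],None,fx=3,fy=3),cv2.resize(j[160:310,230:365],None,fx=3,fy=3)]))"
```

```text
22.175 [0.52550844 0.12468397 0.25729782] jaw -0.2982655503022643 [-0.42456438  0.34858308 -0.44692043] 0.8225422514537203 [ 2.61518946e-02  3.59875101e-01  1.58963173e+00 -3.40537931e-04
  1.19284137e+00  3.24543064e-01]
22.225 [0.5256843  0.12349431 0.25713575] jaw -0.3002080898227591 [-0.31704506 -0.0645371   0.16768672] 0.8216647747999167 [ 2.40628992e-02  3.60084399e-01  1.58979191e+00 -6.45116278e-04
  1.19281366e+00  3.24509006e-01]
s0 near 142 [256.58 327.98] [246 322] [267 336]
s0 far 201 [208.93 290.15] [199 285] [218 297]
s19 near 158 [259.23 328.77] [250 322] [267 336]
s19 far 186 [208.16 290.04] [199 284] [217 297]
c0 right 412 [240.8  349.41] [225 325] [261 359]
c0 left 218 [194.55 259.39] [185 250] [208 268]
c19 right 271 [237.99 346.39] [225 325] [257 358]
c19 left 239 [195.5  259.96] [185 250] [209 269]
```

View pics/s19z.png

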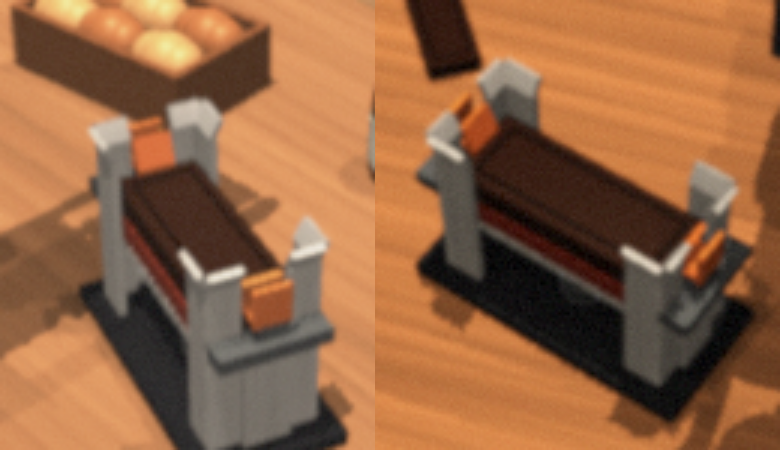

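Dark board latched. Now the light one.

Request:
arm_command(
  rows=[
    [[-5.3, 51.5, 0], -0.034, -0.65],
    [[-5.3, 51.5, -20], -0.034, -0.65],
    [[-5.4, 51.5, -30], -0.035, -0.65],
    [[0, 0, -50], 0, -0.65],
    [[0, 0, -50], 0, -0.65],
    [[0, 0, -20], 0, -0.65],
    [[0, 0, 0], 0, -0.65],
    [[0, 0, 0], 0, -0.65],
  ],
)

```text
t: 23.22
tcp_pos: [0.5114, 0.2769, 0.0883]
tool_rot: [0.835, 0.55, 0.001, 0.0]
force: [-0.0, -0.5, 0.9]
finger_gap: 0.828
```

```bash
python3 look.py w20
```

```text
23.275 [0.51161729 0.27723843 0.08876136] jaw -0.4061555567954047 [ 0.62700313 -1.00166357 -0.01424226] 0.8233002761040317 [ 3.04717736e-01  6.34885363e-01  1.64865298e+00 -1.29382853e-04
  8.55671005e-01  7.10956630e-01]
```

View pics/w20.png

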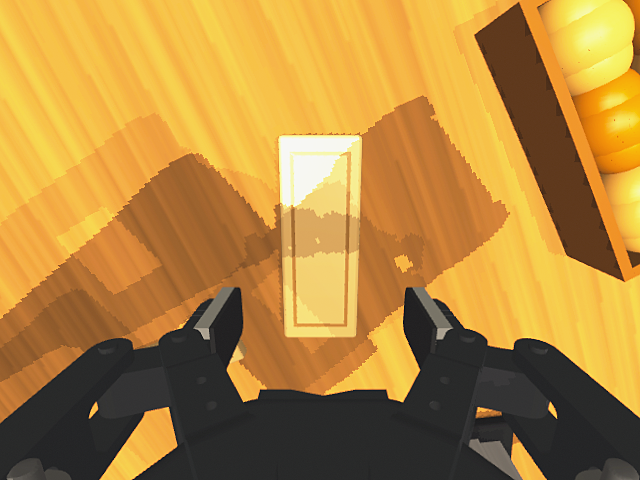

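```bash
python3 - <<'E'
from h import *
import pickle
c=pickle.load(open("pics/w20.pkl","rb"))
P=back(c,[(279,136),(362,136),(357,336),(285,336)],.02)
L=((P[0]+P[1])-(P[2]+P[3]))/2
m=P.mean(0);print(P.round(4),m,np.linalg.norm(L),np.arctan2(L[1],L[0])-np.pi/2)
a=-.405;ex=np.array([np.cos(a),np.sin(a)]);ey=np.array([-np.sin(a),np.cos(a)]);d=m[:2]-[.5116,.2772];print(d@ex,d@ey)
c=pickle.load(open("pics/w2.pkl","rb"))
E
```

```text
[[0.5143 0.3563 0.02  ]
 [0.5639 0.3349 0.02  ]
 [0.5065 0.2003 0.02  ]
 [0.4559 0.2222 0.02  ]] [0.51015685 0.27840659 0.02      ] 0.14632012355671056 -0.407130801028065
-0.0018018217724721452 0.0005403488204451553
```

Request:
arm_command(
  rows=[
    [[0, 0, -30], 0, -0.65],
    [[0, 0, -30], 0, -0.65],
    [[0, 0, -17], 0, -0.65],
    [[0, 0, 0], 0, -0.65],
    [[0, 0, 0], 0, -0.65],
  ],
)

```text
t: 23.9
tcp_pos: [0.5113, 0.278, 0.0117]
tool_rot: [0.835, 0.55, 0.001, 0.0]
force: [-0.2, -0.1, 0.7]
finger_gap: 0.828
```

Request:
arm_command(
  rows=[
    [[-1, 0.5, -8], 0, -0.65],
    [[0, 0, -8], 0, -0.65],
    [[0, 0, -2], 0, -0.65],
    [[0, 0, 0], 0, -0.65],
  ],
)

```text
t: 24.4
tcp_pos: [0.509, 0.2781, -0.0077]
tool_rot: [0.835, 0.55, -0.0, -0.0]
force: [-0.2, -0.5, 0.6]
finger_gap: 0.825
```

Request:
arm_command(
  rows=[
    [[0, 0, -2], 0, -0.65],
    [[0, 0, 0], 0, -0.65],
  ],
)

```text
t: 24.65
tcp_pos: [0.5092, 0.2781, -0.0095]
tool_rot: [0.835, 0.55, -0.0, 0.0]
force: [0.1, 1.0, -0.5]
finger_gap: 0.826
```

Request:
arm_command(
  rows=[
    [[0, 0, 0], 0, 0.2],
    [[0, 0, 0], 0, 0.2],
    [[0, 0, 0], 0, 0.2],
    [[0, 0, 0], 0, 0.2],
    [[0, 0, 0], 0, 0.2],
  ],
  squeeze=40,
)

```text
t: 25.28
tcp_pos: [0.5094, 0.2782, -0.0089]
tool_rot: [0.835, 0.55, 0.0, 0.0]
force: [-0.7, 0.1, 6.2]
finger_gap: 0.64
```

Request:
arm_command(
  rows=[
    [[0, 0, 4], 0, 0.2],
    [[0, 0, 10], 0, 0.2],
    [[0, 0, 40], 0, 0.2],
    [[0, 0, 50], 0, 0.2],
    [[0, 0, 60], 0, 0.2],
    [[0, 0, 40], 0, 0.2],
    [[0, 0, 0], 0, 0.2],
    [[0, 0, 0], 0, 0.2],
  ],
)

```text
t: 26.28
tcp_pos: [0.5081, 0.2778, 0.1938]
tool_rot: [0.835, 0.55, -0.001, -0.0]
force: [-0.3, -0.3, -1.5]
finger_gap: 0.639
```

```bash
python3 look.py w21
```

```text
26.325 [0.50770594 0.27763327 0.19295216] jaw -0.40503862226094467 [ 0.34535909  0.25536806 -1.68438013] 0.6384954091197008 [3.07390585e-01 4.88973143e-01 1.56815579e+00 6.05954557e-06
 1.08837551e+00 7.12422602e-01]
```

View pics/w21.png

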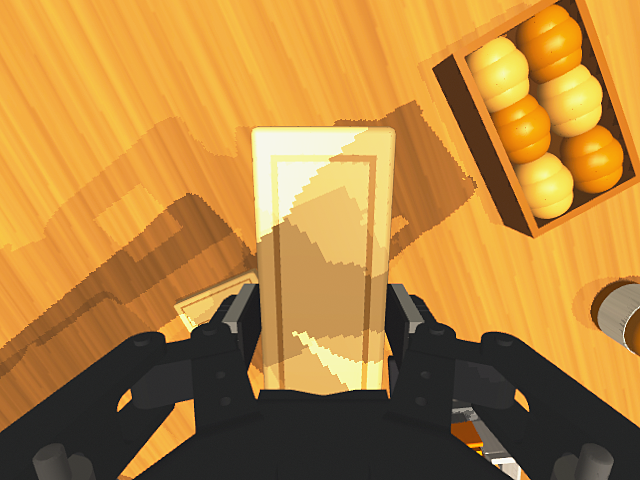

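Request:
arm_command(
  rows=[
    [[2.9, -50, 3], 0.017, 0.2],
    [[2.9, -50, 3], 0.017, 0.2],
    [[2.9, -50, 0], 0.017, 0.2],
    [[2.9, -50, 0], 0.017, 0.2],
    [[2.9, -50, 0], 0.017, 0.2],
    [[2.9, -50, 0], 0.018, 0.2],
    [[0, 0, -15], 0, 0.2],
    [[0, 0, -20], 0, 0.2],
    [[0, 0, 0], 0, 0.2],
    [[0, 0, 0], 0, 0.2],
    [[0, 0, 0], 0, 0.2],
  ],
)

```text
t: 27.7
tcp_pos: [0.527, -0.0213, 0.166]
tool_rot: [0.805, 0.593, 0.0, 0.0]
force: [-0.4, 0.7, -1.6]
finger_gap: 0.64
```

```bash
python3 look.py w22; python3 -c "
import cv2
i=cv2.imread('pics/w22.png');cv2.imwrite('pics/w22z.png',cv2.resize(i[85:185,225:405],None,fx=4,fy=4,interpolation=cv2.INTER_CUBIC))"
```

```text
27.75 [ 0.52706582 -0.0214522   0.16614969] jaw -0.3012369017413846 [-0.06764807 -0.47987832 -1.63473501] 0.6382657543665409 [-2.52724248e-01  4.59244945e-01  1.72473463e+00  7.01460464e-05
  9.56458840e-01  4.84721883e-02]
```

View pics/w22z.png

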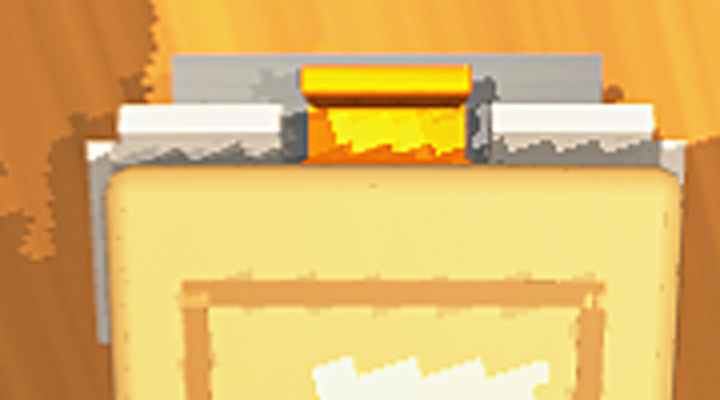

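```bash
python3 - <<'E'
from h import *
import pickle
a=-.302;ex=np.array([np.cos(a),np.sin(a)]);ey=np.array([-np.sin(a),np.cos(a)]);D=np.array([.526,-.023])
for n,lu,bu,t,zb in(("w10",[(240,117.5),(393.7,117),(248.7,107),(385.5,107)],[(250,130),(393,129)],(.5289,-.0234),.187),("w22",[(247,120.5),(396.2,120.5),(254.5,111),(388.5,111)],[(251.7,128),(395.7,127.5)],(.52707,-.02145),.191)):
    c=pickle.load(open(f"pics/{n}.pkl","rb"))
    for z in (zb-.002,zb+.004):
        P=back(c,bu,z)[:,:2]-D
        print(n,z,"board",P@ex,P@ey)
    Q=back(c,lu,.14)[:,:2]-D;print("lips",Q@ex,Q@ey)
E
```

```text
w10 0.185 board [-0.0260263   0.02981887] [0.07411715 0.07437506]
w10 0.191 board [-0.02479913  0.02863076] [0.07383662 0.07408338]
lips [-0.04004586  0.03880568 -0.03529096  0.03438607] [0.08240727 0.08246177 0.08746456 0.08729641]
w22 0.189 board [-0.027701    0.02861036] [0.07621276 0.07636578]
w22 0.195 board [-0.02650877  0.02737333] [0.07590121 0.07604763]
lips [-0.03972299  0.03879538 -0.03553485  0.03451467] [0.08254935 0.08249245 0.08726201 0.08721187]
```

Request:
arm_command(
  rows=[
    [[-1.3, -1, 0], 0, 0.2],
    [[0, 0, -12], 0, 0.2],
    [[0, 0, -12], 0, 0.2],
    [[0, 0, -8], 0, 0.2],
    [[0, 0, 0], 0, 0.2],
    [[0, 0, 0], 0, 0.2],
  ],
)

```text
t: 28.5
tcp_pos: [0.5255, -0.0229, 0.1336]
tool_rot: [0.805, 0.593, 0.0, 0.0]
force: [0.8, -0.0, -1.5]
finger_gap: 0.639
```

Request:
arm_command(
  rows=[
    [[0, 0, -5], 0, 0.2],
    [[0, 0, -5], 0, 0.2],
    [[0, 0, -3], 0, 0.2],
    [[0, 0, 0], 0, 0.2],
  ],
)

```text
t: 29.0
tcp_pos: [0.5251, -0.0228, 0.1203]
tool_rot: [0.805, 0.593, -0.0, -0.0]
force: [0.3, -0.3, -1.9]
finger_gap: 0.64
```

```bash
python3 look.py s23 side;python3 look.py c23 scene; python3 -c "
import cv2,numpy as np
i=cv2.imread('pics/s23.png');j=cv2.imread('pics/c23.png');cv2.imwrite('pics/s23z.png',np.hstack([cv2.resize(i[160:310,240:365],None,fx=3,fy=3),cv2.resize(j[160:310,230:365],None,fx=3,fy=3)]))"
```

```text
29.05 [ 0.52529591 -0.02282311  0.12046006] jaw -0.302039296841751 [-0.03537969  0.04253139 -1.43631015] 0.6405181045172953 [-2.56130958e-01  5.28460461e-01  1.76721455e+00 -1.20721655e-06
  8.46221543e-01  4.59091372e-02]
29.1 [ 0.52542134 -0.02283115  0.12060464] jaw -0.3019586581954636 [-0.13935913  0.41921359 -1.00440303] 0.6366554430593389 [-2.56081174e-01  5.28241986e-01  1.76706619e+00 -7.93658918e-06
  8.46230394e-01  4.58827445e-02]
```

View pics/s23z.png

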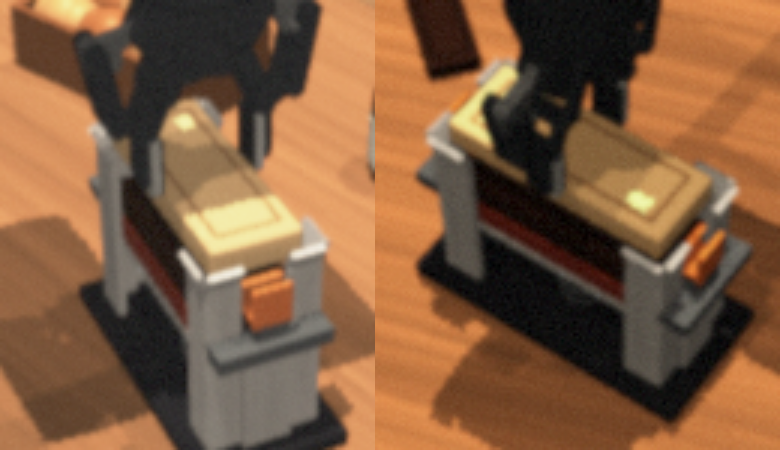

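Seated in the lips. Lowering to contact as before.

Request:
arm_command(
  rows=[
    [[0, 0, -4], 0, 0.2],
    [[0, 0, -4], 0, 0.2],
    [[0, 0, -4], 0, 0.2],
    [[0, 0, 0], 0, 0.2],
  ],
)

```text
t: 29.6
tcp_pos: [0.5258, -0.0229, 0.1087]
tool_rot: [0.805, 0.593, 0.0, 0.0]
force: [0.6, 0.9, 1.2]
finger_gap: 0.638
```

Request:
arm_command(
  rows=[
    [[0, 0, -1], 0, 0.2],
    [[0, 0, -1], 0, 0.2],
    [[0, 0, 0], 0, 0.2],
  ],
)

```text
t: 29.98
tcp_pos: [0.526, -0.023, 0.1075]
tool_rot: [0.805, 0.593, 0.001, 0.001]
force: [-0.2, 1.2, 5.9]
finger_gap: 0.638
```

Request:
arm_command(
  rows=[
    [[0, 0, 0], 0, -0.7],
    [[0, 0, 0], 0, -0.7],
    [[0, 0, 0], 0, -0.7],
    [[0, 0, 20], 0, -0.7],
    [[0, 0, 30], 0, -0.7],
    [[0, 0, 12], 0, 1],
    [[0, 0, 0], 0, 1],
    [[0, 0, 0], 0, 1],
    [[0, 0, 0], 0, 1],
    [[0, 0, 0], 0, 1],
  ],
)

```text
t: 31.22
tcp_pos: [0.525, -0.0227, 0.1679]
tool_rot: [0.805, 0.593, -0.0, -0.001]
force: [0.1, -0.1, 0.6]
finger_gap: -0.004
```

```bash
python3 look.py s24 side;python3 look.py c24 scene; python3 -c "
import cv2,numpy as np
i=cv2.imread('pics/s24.png');j=cv2.imread('pics/c24.png');cv2.imwrite('pics/s24z.png',np.hstack([cv2.resize(i[160:310,240:365],None,fx=3,fy=3),cv2.resize(j[160:310,230:365],None,fx=3,fy=3)]))"
```

```text
31.275 [ 0.52508116 -0.02276723  0.1680541 ] jaw -0.3019503153445923 [-0.34930818 -0.69330442  0.00661542] -0.0021710488403767357 [-2.56124805e-01  4.54986575e-01  1.72586071e+00 -1.46129112e-05
  9.61858916e-01  4.58338404e-02]
31.325 [ 0.52515775 -0.02278231  0.16818381] jaw -0.30200298290273747 [-0.22322384 -0.48723824 -0.43641347] -0.004135762377018515 [-2.56132536e-01  4.54786900e-01  1.72575455e+00  1.92240649e-05
  9.61895144e-01  4.58594347e-02]
```

View pics/s24z.png

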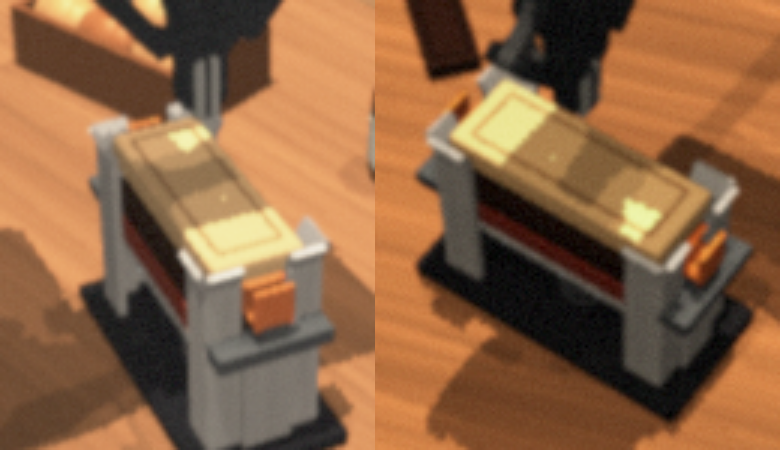

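Request:
arm_command(
  rows=[
    [[0, 0, -15], 0, 1],
    [[0, 0, -15], 0, 1],
    [[0, 0, -8], 0, 1],
    [[0, 0, -5], 0, 1],
    [[0, 0, -4], 0, 1],
    [[0, 0, -4], 0, 1],
    [[0, 0, 0], 0, 1],
  ],
)

```text
t: 32.2
tcp_pos: [0.5254, -0.0228, 0.1176]
tool_rot: [0.805, 0.593, 0.0, -0.0]
force: [0.3, -0.6, 0.2]
finger_gap: 0.002
```

Request:
arm_command(
  rows=[
    [[0, 0, -3], 0, 1],
    [[0, 0, -3], 0, 1],
    [[0, 0, 0], 0, 1],
  ],
)

```text
t: 32.58
tcp_pos: [0.5261, -0.0229, 0.1122]
tool_rot: [0.805, 0.593, 0.001, 0.001]
force: [0.4, -0.1, 1.7]
finger_gap: -0.002
```

Request:
arm_command(
  rows=[
    [[0, 0, -3], 0, 1],
    [[0, 0, -3], 0, 1],
    [[0, 0, 0], 0, 1],
  ],
)

```text
t: 32.95
tcp_pos: [0.5255, -0.0231, 0.1056]
tool_rot: [0.805, 0.593, 0.0, 0.0]
force: [0.7, -0.2, 1.9]
finger_gap: -0.003
```

```bash
python3 look.py s25 side;python3 look.py c25 scene; python3 ct.py s25; python3 -c "
import cv2,numpy as np
i=cv2.imread('pics/s25.png');j=cv2.imread('pics/c25.png');cv2.imwrite('pics/s25z.png',np.hstack([cv2.resize(i[160:310,240:365],None,fx=3,fy=3),cv2.resize(j[160:310,230:365],None,fx=3,fy=3)]))"
```

```text
33.0 [ 0.52548692 -0.02309183  0.10557868] jaw -0.30191269721886504 [-0.22396706 -1.86883293  1.18659194] -0.00014982543397484334 [-2.56342064e-01  5.52953822e-01  1.77804439e+00 -4.50660515e-04
  8.10246068e-01  4.58812823e-02]
33.05 [ 0.52550807 -0.02307487  0.10557604] jaw -0.30196025023928996 [ 0.27642294 -1.50071237  1.64049438] -0.00022635559760119926 [-2.56324181e-01  5.52974852e-01  1.77800454e+00 -3.95833321e-04
  8.10261754e-01  4.59089195e-02]
s25 near 190 [262.48 330.38] [255 322] [271 338]
s25 far 5 [203.4 287.6] [198 284] [207 292]
```

View pics/s25z.png

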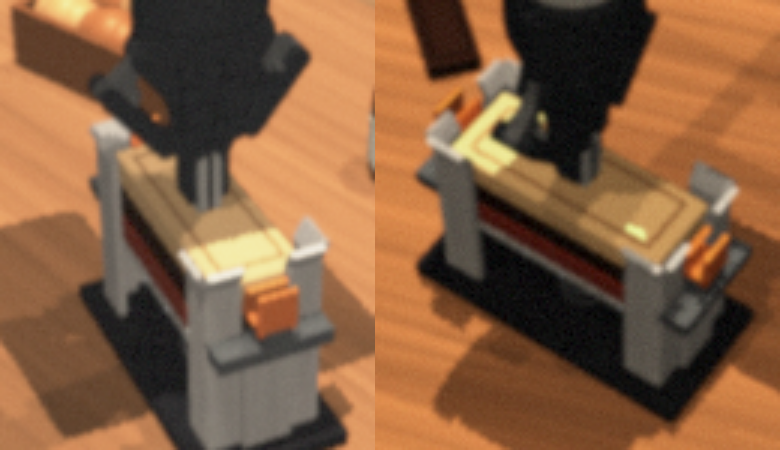

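Same behaviour as the dark board. Pressing on.

Request:
arm_command(
  rows=[
    [[0, 0, -3], 0, 1],
    [[0, 0, -3], 0, 1],
    [[0, 0, -3], 0, 1],
    [[0, 0, -3], 0, 1],
    [[0, 0, -3], 0, 1],
    [[0, 0, 0], 0, 1],
  ],
)

```text
t: 33.8
tcp_pos: [0.5255, -0.0231, 0.0916]
tool_rot: [0.805, 0.593, 0.0, 0.0]
force: [-1.7, -1.4, 8.7]
finger_gap: 0.003
```

Request:
arm_command(
  rows=[
    [[0, 0, -3], 0, 1],
    [[0, 0, -3], 0, 1],
    [[0, 0, -2], 0, 1],
    [[0, 0, 0], 0, 1],
  ],
)

```text
t: 34.3
tcp_pos: [0.5256, -0.0231, 0.0838]
tool_rot: [0.805, 0.593, 0.0, 0.001]
force: [-2.4, -0.9, 11.3]
finger_gap: 0.001
```

Request:
arm_command(
  rows=[
    [[0, 0, -2], 0, 1],
    [[0, 0, -2], 0, 1],
    [[0, 0, 0], 0, 1],
    [[0, 0, 0], 0, 1],
  ],
)

```text
t: 34.8
tcp_pos: [0.5256, -0.0231, 0.08]
tool_rot: [0.805, 0.593, 0.0, 0.001]
force: [-2.7, -1.4, 12.3]
finger_gap: -0.003
```

```bash
python3 look.py s26 side;python3 look.py c26 scene; python3 ct.py s26; python3 -c "
import cv2,numpy as np
i=cv2.imread('pics/s26.png');j=cv2.imread('pics/c26.png');cv2.imwrite('pics/s26z.png',np.hstack([cv2.resize(i[160:310,240:365],None,fx=3,fy=3),cv2.resize(j[160:310,230:365],None,fx=3,fy=3)]))"
```

```text
34.85 [ 0.52558093 -0.02312145  0.07999188] jaw -0.30157974251049735 [-3.07855894 -1.1901419  12.03456304] 0.0033235625652988264 [-2.56250909e-01  5.96413727e-01  1.79471985e+00 -7.19126697e-04
  7.49407657e-01  4.58552800e-02]
34.9 [ 0.52557383 -0.02312822  0.08000739] jaw -0.3016249635954198 [-2.72271465 -1.97360868 12.12151064] 0.0005977450386681224 [-2.56264252e-01  5.96378726e-01  1.79473339e+00 -7.26033940e-04
  7.49420989e-01  4.58922076e-02]
s26 near 183 [259.89 328.99] [252 322] [268 336]
s26 far 64 [206.94 291.  ] [200 287] [213 295]
```

View pics/s26z.png

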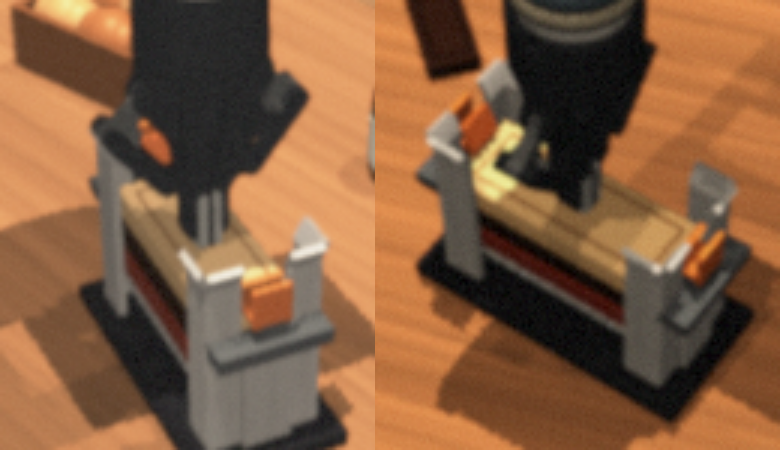

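Request:
arm_command(
  rows=[
    [[0, 0, -2], 0, 1],
    [[0, 0, 0], 0, 1],
    [[0, 0, 0], 0, 1],
  ],
)

```text
t: 35.28
tcp_pos: [0.5256, -0.0231, 0.078]
tool_rot: [0.805, 0.593, 0.0, 0.001]
force: [-3.1, -1.1, 12.4]
finger_gap: 0.001
```

Request:
arm_command(
  rows=[
    [[0, 0, 10], 0, 1],
    [[0, 0, 20], 0, 1],
    [[0, 0, 40], 0, 1],
    [[0, 0, 50], 0, 1],
    [[0, 40, 40], 0, 1],
    [[0, 50, 20], 0, 1],
    [[0, 55, 0], 0, 1],
    [[0, 50, 0], 0, 1],
    [[0, 0, 0], 0, 1],
    [[0, 0, 0], 0, 1],
  ],
)

```text
t: 36.52
tcp_pos: [0.5248, 0.172, 0.256]
tool_rot: [0.805, 0.593, -0.001, -0.0]
force: [0.2, -0.5, 0.2]
finger_gap: 0.004
```

```bash
python3 look.py s27 side;python3 look.py c27 scene; python3 ct.py s0 s27 c0 c27; python3 -c "
import cv2,numpy as np
i=cv2.imread('pics/s27.png');j=cv2.imread('pics/c27.png');cv2.imwrite('pics/s27z.png',np.hstack([cv2.resize(i[160:310,240:365],None,fx=3,fy=3),cv2.resize(j[160:310,230:365],None,fx=3,fy=3)]))"
```

```text
36.575 [0.52503688 0.17137355 0.25614291] jaw -0.30252100112698055 [ 0.90927568 -0.6931928   0.66289128] 0.0030091793465880246 [ 1.13390720e-01  3.78830387e-01  1.56179171e+00 -4.53331897e-04
  1.20217855e+00  4.16074916e-01]
36.625 [0.52520091 0.17103347 0.25621532] jaw -0.3033702069685307 [ 0.61251175 -0.05259512 -0.5300121 ] -0.002004679877180454 [ 1.12677798e-01  3.78757018e-01  1.56169067e+00 -3.53919465e-04
  1.20221888e+00  4.16175384e-01]
s0 near 142 [256.58 327.98] [246 322] [267 336]
s0 far 201 [208.93 290.15] [199 285] [218 297]
s27 near 124 [258.77 328.17] [252 322] [267 336]
s27 far 177 [207.87 289.87] [199 284] [216 296]
c0 right 412 [240.8  349.41] [225 325] [261 359]
c0 left 218 [194.55 259.39] [185 250] [208 268]
c27 right 359 [242.41 351.37] [225 326] [261 359]
c27 left 238 [195.41 259.98] [185 250] [208 269]
```

View pics/s27z.png

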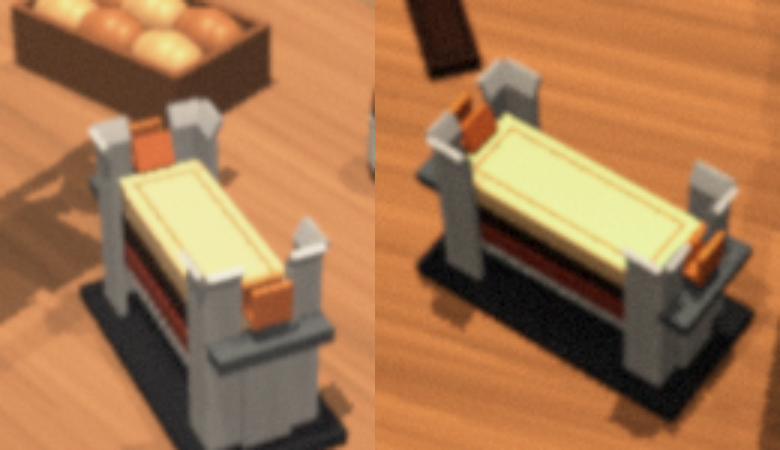

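View pics/c27.png

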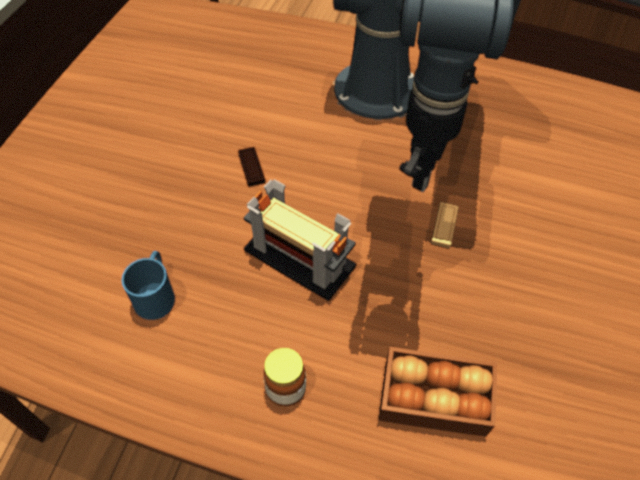

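The light board is uppermost and level at (300,228) in the scene view, with the dark and red boards under it and both catches home. The mug, jar and basket match the first picture. Handing in.

```bash
python3 -c "
from station import manip
print(manip.sign_off())"
```

```text
the job is handed in; nothing more can be done
None
```

Both boards are latched in the dispenser and the job is handed in: the light board is on top, the dark one under it, and the original red board at the bottom. It took about 37 s of the 72 s allowed.

- **How it was done:** I laid each board in the slot, then pressed it down at its middle with the shut fingertips. The highest force I read while pressing was about 12 N.
- **Last checks:** With the arm clear, both fixed cameras show the pile level and both orange catches back at home. The mug, jam jar, basket and the two small look-alike boards stand as they did at the start. I judged this from the pictures; I took no final height measurement of the top board.
- **First grasp missed:** I closed on the dark board too high and the fingers shut in the air above it, without contact. I reopened, went lower and gripped it properly.
- **What disagreed:** The fingertips were about 20 mm higher than the reported tool position and the given 11 mm offset imply. I went by contact force and the camera pictures instead. The pressing forces also read a few newtons lower than the spring figures suggest.

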